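# Put away the answer-board set

## Robot

A 7-joint arm with a two-finger parallel gripper is mounted at the origin on the work surface. World frame = base frame: x ahead of the robot, y to its left, z up, the work surface at z = 0. Lengths are in m, angles in rad, forces in N, time in s.
With the tool pointing down it reaches from about 0.4 to 0.85 m from the base axis. Payload 6.9 kg.
Tool frame: the origin (TCP) lies midway between the tips of the shut fingers; the grasp point (between the pads) lies 19 mm behind it; z points along the fingers, y is the direction in which the jaws open and shut (so a half turn about z gives the same grasp; the last joint's range is limited). The gripper opens to 85 mm and grips with 20 to 120 N. Pads are 22 mm wide; open, the fingers measure 114 mm over their backs; the gripper's body (76 mm by 85 mm) begins 54 mm behind the grasp point. The pads swing forward as they close: fully open they stand 13 mm farther back than shut.
Start: joints at [1.333, 0.507, -0.238, 1.5, 0.126, 1.149, -0.155], TCP at [0.21, -0.589, 0.198] pointing down, gripper open.
Joint ranges: [-3.08, 3.08], [-0.24, 2.05], [-1.43, 1.35], [0, 2.5], [-1.52, 4.66], [0.17, 1.96], [-2.89, 2.89]. Speed limits (rad/s): [2.39, 2.39, 3.14, 3.14, 3.14, 3.14, 3.14].

## Interface

Orientations are given as a unit quaternion [x, y, z, w].
In Python, from cell import robot gives the robot as it stands.
- The arm moves only by the shell command python3 -m crank 'ROWS' [OPENING] [FORCE]. ROWS is JSON, a list of rows, each a list of 2 entries, a list of its own where there are three numbers: the shift along the tool's x, y, z in cm, then the turn about the tool's z in rad. In form: [[[x, y, z], yaw], ...]. A call has 1 to 5 rows; each row shifts and turns the commanded pose from where the row before left it, along the tool's axes as they then stand; what a row does not reach is not made up. A row lasts 1/8 s, in which the tool goes at most 62.5 mm and 10.7 degrees, less where a joint would pass 70% of its speed; a pose out of reach is approached as far as the arm can. A call with a gripper value outside its range is refused whole. OPENING is the opening in per cent of the stroke, from 0 (shut) to 100 (fully open), set as the call begins (- or left out, the last holds). The fingers move at their own pace and stop on an object; FORCE is the grip in N (left out, the last holds). Time passes only in rows, so rows that do not move let the fingers close. It gives the time, the measured TCP pose, the force and the opening at its end, in the units of the state.
- robot.read_state(): the state, without advancing time (a new reading comes with each control period).
- robot.capture(name): name is "scene" or "side" or "wrist"; returns the picture (420x560x3 uint8, red, green, blue); there is no depth.
- robot.get_calibration(name): a dict with "K" (3x3 intrinsics, pixels), "pose" (4x4, takes a point from camera to world coordinates); the wrist camera has in their place "mount" (4x4, takes a point from camera to tool coordinates, whose origin is the TCP and whose axes are the flange's). Camera axes: x right, y down, z forward; pixel columns grow to the right and rows downward; lengths in m; the calibration is good to about 2 mm. A picture is of the moment at which its call begins: read the wrist's pose just before it. get_calibration takes no time and is no camera call.
- robot.job_done(): hands the job in, once; it reports no verdict.
Trained networks look in the newest picture that a camera, given by its name, has taken for a name from the list of things; names that differ only in an ending like _2 or _b are one class to them, and where a whole thing is asked for, a point or a joint stands for the part that bears it (a point fixed in the world has none). Each returns a list of dicts, best first, with "p" (0 to 1); they miss things now and then, are a little off and sometimes report something else, mostly with a low value. They report only what shows in the picture. A call takes as long as a camera call. They do not tell look-alikes from the thing itself.
- robot.outline_of(camera, target): "pixels" (420x560 bool, what is visible of it) and "extent" ([left, top, width, height] in pixels, round what is visible of it).
- robot.tip_of(camera, target): "uv" ([column, row] in pixels: a listed point, or the origin of a listed thing).
The state is a dict: "t": time; "joint_positions": joint angles; "dq": joint speeds; "effort": joint torques, N m; "position": TCP position; "orientation": TCP orientation; "contact_force": force on the tool from outside, world axes, zero at the start; "moment": the same for the moment, N m; "gripper_width": finger opening in m.
Only numpy, scipy, OpenCV 4.12 (cv2) and the standard library are available. Lean on these libraries where they do the work, as an engineer would, in place of code of your own. Each camera call takes 0.05 s, during which the arm holds its last target.

## Task

The quiz is over: put the answer-board set away. First press the caps of all three marker pens fully home so that they do not dry out, then stack every loose white answer board squarely on the small pine base, white side up and edges in line, and finally lay the eraser squarely on top of the pile, bristle pad down and along the boards. Leave the bell, the stapler and the pencil mug alone.

Things in the scene. Friction and masses are not known exactly. Their poses are not given: they have to be found in the camera images.
- base: fixed pine plate lying on the desk, 90 mm long (its x) by 60 mm wide (its y), 8 mm thick, the same outline as the boards; the pile goes on it. Origin: centre of its underside, on the desk; z up
- board1: loose answer board: flat wooden rectangle with a white writing panel in its upper face, 90 mm long (its x) by 60 mm wide (its y) by 10 mm thick, about 45 g; all boards are alike. Four to six boards are there in a run, the others are absent (None). Lies flat on the desk, panel up. Origin: centre of its underside; z up
- board2: loose answer board: flat wooden rectangle with a white writing panel in its upper face, 90 mm long (its x) by 60 mm wide (its y) by 10 mm thick, about 45 g; all boards are alike. Four to six boards are there in a run, the others are absent (None). Lies flat on the desk, panel up. Origin: centre of its underside; z up
- board3: loose answer board: flat wooden rectangle with a white writing panel in its upper face, 90 mm long (its x) by 60 mm wide (its y) by 10 mm thick, about 45 g; all boards are alike. Four to six boards are there in a run, the others are absent (None). Lies flat on the desk, panel up. Origin: centre of its underside; z up
- board4: loose answer board: flat wooden rectangle with a white writing panel in its upper face, 90 mm long (its x) by 60 mm wide (its y) by 10 mm thick, about 45 g; all boards are alike. Four to six boards are there in a run, the others are absent (None). Lies flat on the desk, panel up. Origin: centre of its underside; z up
- board5: loose answer board: flat wooden rectangle with a white writing panel in its upper face, 90 mm long (its x) by 60 mm wide (its y) by 10 mm thick, about 45 g; all boards are alike. Four to six boards are there in a run, the others are absent (None). Lies flat on the desk, panel up. Origin: centre of its underside; z up
- board6: loose answer board: flat wooden rectangle with a white writing panel in its upper face, 90 mm long (its x) by 60 mm wide (its y) by 10 mm thick, about 45 g; all boards are alike. Four to six boards are there in a run, the others are absent (None). Lies flat on the desk, panel up. Origin: centre of its underside; z up
- eraser: loose wooden board eraser, 120 mm long (its x) by 50 mm wide (its y) by 34 mm high, about 90 g: grey bristle pad (116 by 46 mm) as its lower 18 mm, wooden back above. Lies pad down on the desk. Origin: centre of the pad's underside; z up
- cap1 (a joint): slide of marker cap 1 in m: 0 = standing 12 mm proud, grows as it is pressed down, 0.012 = fully home against its stop. Starts anywhere from 0 to 0.006. Stays where it is left; moving it takes about 4 N
- cap2 (a joint): slide of marker cap 2 in m: 0 = standing 12 mm proud, grows as it is pressed down, 0.012 = fully home against its stop. Starts anywhere from 0 to 0.006. Stays where it is left; moving it takes about 4 N
- cap3 (a joint): slide of marker cap 3 in m: 0 = standing 12 mm proud, grows as it is pressed down, 0.012 = fully home against its stop. Starts anywhere from 0 to 0.006. Stays where it is left; moving it takes about 4 N
- cap1_top (a point): centre of the flat top (21 mm across) of the black cap of marker pen 1; z up. The three pens stand upright 45 mm apart in a fixed pine block (150 by 46 mm, 40 mm high, its long side along the point's x). The cap top is 147 mm above the desk when the joint reads 0 and 135 mm when the cap is home
- cap2_top (a point): centre of the flat top (21 mm across) of the black cap of marker pen 2; z up. The three pens stand upright 45 mm apart in a fixed pine block (150 by 46 mm, 40 mm high, its long side along the point's x). The cap top is 147 mm above the desk when the joint reads 0 and 135 mm when the cap is home
- cap3_top (a point): centre of the flat top (21 mm across) of the black cap of marker pen 3; z up. The three pens stand upright 45 mm apart in a fixed pine block (150 by 46 mm, 40 mm high, its long side along the point's x). The cap top is 147 mm above the desk when the joint reads 0 and 135 mm when the cap is home
- bell: brass hand bell standing on its mouth, 72 mm across, 128 mm high with its turned wooden handle; bystander. Origin: centre of its underside
- stapler: chrome stapler, 140 mm long (its y), 35 mm wide, 48 mm high; bystander. Origin: centre of its underside
- mug: green enamel mug of pencils, 80 mm across, 88 mm high, pencils up to 180 mm; bystander. Origin: centre of its underside
Not all that is in view belongs to the job. What is shaped like the board1 but yellow is not meant.

How it is judged:
By the outcome, as a careful person would: the job done as asked, in the order asked, and still so for the second after the job is handed in, with the robot touching nothing.
Of board1, board2, board3, board4, board5, board6 only 4 to 6 are there at a start; the rules pass over those that are not, and their reading is None.
At some moment in a run one of eraser may be knocked a few centimetres aside while the robot is not near it.
Once in a run the grip may slacken for a moment while it holds something.
It also fails if it takes over 210 s, if anything falls off the work surface, if the arm or the gripper's body presses on something with over 40 N, if the wrist force passes 120 N, or if a joint passes its speed limit or range.

## Working session

There is one attempt and no reset: what is moved stays moved. The work goes in short steps, Python scripts to look and compute and a shell command to move; the robot and the scene stay as the last step left them, time stands still between calls to the robot, and variables do not carry over. Pictures are saved under pics/ and viewed, and the job is handed in when it is done.

```bash
ls; mkdir -p pics; python3 - <<'E'
from cell import robot
import cv2,numpy as np
print(robot.read_state())
for n in ["scene","side","wrist"]:
    im=robot.capture(n); cv2.imwrite(f"pics/{n}0.png",im[:,:,::-1])
    print(n,robot.get_calibration(n))
E
```

```text
pics
{'t': 0.0, 'joint_positions': array([ 1.33350305,  0.50834713, -0.23752092,  1.50112218,  0.12569043,
        1.14890076, -0.15483105]), 'dq': array([-2.91637043e-04,  1.03683198e-04,  5.61253669e-04,  1.57569707e-03,
        1.46325706e-03, -6.83560852e-05,  7.36736731e-04]), 'effort': array([-7.94042462e-04, -6.20615602e+01, -2.18724892e+00, -2.49658638e+01,
        1.26380267e-02,  1.20255392e-02, -2.24368812e-06]), 'position': array([ 0.20981326, -0.58813712,  0.19682749]), 'orientation': array([ 9.85349024e-01,  1.70547649e-01, -1.64925776e-04, -8.79367871e-04]), 'contact_force': array([0.45577348, 0.05017423, 0.24234698]), 'moment': array([ 0.01723058, -0.0158486 , -0.04439702]), 'gripper_width': 0.08538475603306567}
scene {'K': array([[431.95418768,   0.        , 283.84550288],
       [  0.        , 431.95418768, 207.05779028],
       [  0.        ,   0.        ,   1.        ]]), 'pose': array([[ 0.35820789,  0.63217646, -0.6870517 ,  1.4880102 ],
       [ 0.93345498, -0.22777442,  0.27709313, -0.38958321],
       [ 0.01867895, -0.74058878, -0.67169886,  1.05337949],
    
[... 296 characters left out ...]
     [-0.43977752,  0.68076835, -0.58579022,  0.56263548],
       [ 0.01450965, -0.64677938, -0.76253911,  0.88666932],
       [ 0.        ,  0.        ,  0.        ,  1.        ]])}
wrist {'K': array([[319.13874711,   0.        , 284.50969998],
       [  0.        , 319.13874711, 209.16114321],
       [  0.        ,   0.        ,   1.        ]]), 'mount': array([[ 8.51058930e-04, -9.46382452e-01, -3.23047258e-01,
         8.39231412e-02],
       [ 9.99999317e-01,  5.46619498e-04,  1.03312206e-03,
         1.10977530e-03],
       [-8.01144656e-04, -3.23047917e-01,  9.46382270e-01,
        -1.77058974e-01],
       [ 0.00000000e+00,  0.00000000e+00,  0.00000000e+00,
         1.00000000e+00]])}
```

View pics/scene0.png

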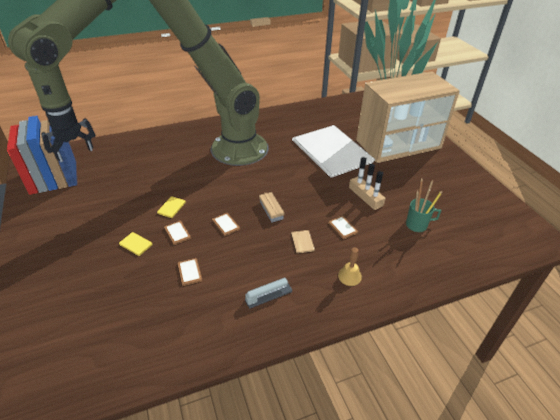

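View pics/side0.png

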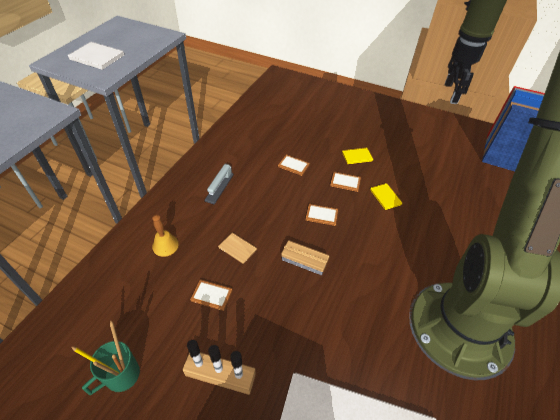

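View pics/wrist0.png

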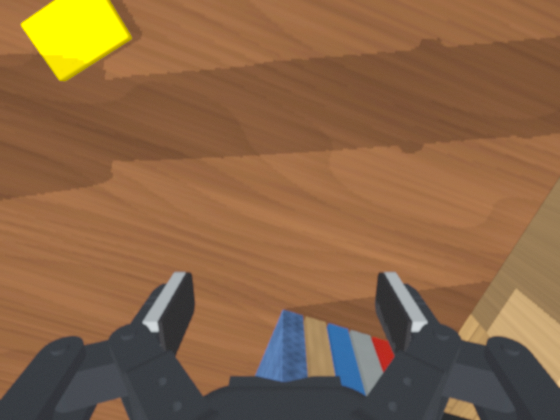

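Four white boards show, at scene (177,233), (225,224), (190,271) and (343,227). The two yellow ones at (172,207) and (136,244) are decoys. Next I'll measure poses by fitting box silhouettes in both fixed cameras.

```bash
cat > h.py <<'E'
from cell import robot
import numpy as np, cv2, itertools
from scipy.optimize import minimize
from scipy.spatial.transform import Rotation as R
def T_tool(s=None):
    s=s or robot.read_state(); T=np.eye(4); T[:3,:3]=R.from_quat(s["orientation"]).as_matrix(); T[:3,3]=s["position"]; return T
def cam(n,s=None):
    c=robot.get_calibration(n)
    P=c["pose"] if "pose" in c else T_tool(s)@c["mount"]
    return c["K"],np.array(P)
def proj(K,P,X):
    X=np.atleast_2d(X); c=(X-P[:3,3])@P[:3,:3]; p=c@K.T; return p[:,:2]/p[:,2:]
def ray(K,P,uv,z):
    d=P[:3,:3]@np.linalg.solve(K,[uv[0],uv[1],1]); t=(z-P[2,3])/d[2]; return P[:3,3]+t*d
def corners(x,y,a,L,W,z0,z1):
    c,s=np.cos(a),np.sin(a)
    return np.array([[x+c*i*L/2-s*j*W/2,y+s*i*L/2+c*j*W/2,z] for i in(-1,1) for j in(-1,1) for z in(z0,z1)])
def fit(views,L,W,z0,z1,x0=None):
    """views: list of (K,P,mask). silhouette fit"""
    SC=4
    def cost(p):
        e=0
        for K,P,m,up,(ox,oy) in V:
            q=(proj(K,P,corners(p[0],p[1],p[2],L,W,z0,z1))-[ox,oy]+.5)*SC-.5
            h=cv2.convexHull((q*16).round().astype(np.int32))
            im=np.zeros_like(up); cv2.fillConvexPoly(im,h,1,shift=4)
            e+=1-(im&up).sum()/max(1,(im|up).sum())
        return e/len(V)
    V=[];cs=[]
    for K,P,m in views:
        ys,xs=np.nonzero(m); ox,oy=xs.min()-15,ys.min()-15; w,h=np.ptp(xs)+30,np.ptp(ys)+30
        c=np.zeros((h,w),np.uint8); c[ys-oy,xs-ox]=1
        V.append((K,P,m,cv2.resize(c,None,fx=SC,fy=SC,interpolation=cv2.INTER_NEAREST),(ox,oy)))
        cs.append(ray(K,P,(xs.mean(),ys.mean()),(z0+z1)/2))
    c=np.mean(cs,0); best=None
    for a in ([x0] if x0 is not None else np.linspace(0,np.pi,9)[:-1]):
        r=minimize(cost,[c[0],c[1],a],method="Nelder-Mead",options=dict(initial_simplex=[[c[0]+.0,c[1],a-.1],[c[0]+.01,c[1],a],[c[0],c[1]+.01,a],[c[0]-.005,c[1]-.005,a+.15]],xatol=1e-5,fatol=1e-5,maxiter=250))
        if best is None or r.fun<best.fun: best=r
    return best.x,best.fun
DIM=dict(board1=(.09,.06,0,.01),base=(.09,.06,0,.008),eraser=(.12,.05,0,.034))
E
python3 - <<'E'
from h import *
ims={n:robot.capture(n) for n in("scene","side")}
D={}
for t in ("board1","base","eraser"):
    for n in ims:
        K,P=cam(n)
        for d in robot.outline_of(n,t):
            m=d["pixels"]; 
            if d["p"]<.2 or m.sum()<30: print("low",t,n,d["p"],d["extent"]);continue
            ys,xs=np.nonzero(m); c=ray(K,P,(xs.mean(),ys.mean()),.005)
            col=ims[n][m].mean(0)
            print(t,n,round(d["p"],2),d["extent"],c[:2].round(3),col.round())
            D.setdefault(t,[]).append((c,n,m))
for t,l in D.items():
    S=[x for x in l if x[1]=="scene"];
    for c,n,m in S:
        o=[x for x in l if x[1]=="side" and np.linalg.norm(x[0]-c)<.04]
        v=[(*cam("scene"),m)]+[(*cam("side"),x[2]) for x in o[:1]]
        print(t,len(v),*fit(v,*DIM[t]), *[fit([k],*DIM[t])[0].round(4) for k in v])
for t in("cap1_top",):
  for n in ims:
    for d in robot.tip_of(n,t): print(t,n,d["p"],np.array(d["uv"]).round(1),ray(*cam(n),d["uv"],.144).round(4))
for t in("bell","stapler","mug"):
  for n in ims:
    for d in robot.tip_of(n,t)[:2]: print(t,n,d["p"],np.array(d["uv"]).round(1),ray(*cam(n),d["uv"],0).round(4))
E
```

```text
board1 scene 0.88 [121.2, 235.2, 27.7, 17.4] [ 0.42  -0.477] [231. 219. 100.]
board1 scene 0.76 [157.8, 198.6, 26.6, 19.1] [ 0.277 -0.338] [226. 213.  96.]
board1 scene 0.7 [211.7, 215.7, 26.0, 19.7] [ 0.43  -0.179] [213. 202. 189.]
board1 scene 0.66 [177.6, 257.8, 21.0, 23.8] [ 0.593 -0.338] [221. 210. 197.]
board1 scene 0.6 [159.6, 220.8, 33.3, 22.1] [ 0.414 -0.343] [209. 196. 181.]
board1 scene 0.54 [329.2, 220.1, 24.1, 16.2] [0.581 0.194] [208. 198. 186.]
board1 side 0.91 [369.5, 184.5, 30.9, 26.3] [ 0.279 -0.334] [225. 202.   1.]
board1 side 0.77 [308.1, 206.5, 28.5, 19.8] [ 0.429 -0.175] [214. 188. 162.]
board1 side 0.7 [194.5, 281.2, 38.3, 28.6] [0.58  0.199] [205. 182. 159.]
board1 side 0.67 [342.3, 148.2, 32.5, 18.7] [ 0.418 -0.474] [231. 210.   2.]
board1 side 0.65 [330.9, 172.4, 31.6, 18.7] [ 0.415 -0.339] [211. 182. 155.]
board1 side 0.62 [279.7, 157.5, 29.8, 15.3] [ 0.592 -0.333] [215. 189. 164.]
base scene 0.58 [292.7, 229.7, 21.2, 24.9] [0.598 0.038] [206. 177. 136.]
base side 0.82 [222.5, 236.0, 35.6, 28.4] [0.594 0.043] [219. 172. 110.]
base side 0.69 [206.4, 345.9, 
[... 1170 characters left out ...]
005  -0.0667] [ 0.4153 -0.0037  0.0613]
cap1_top scene 0.39 [364.6 159. ] [0.4162 0.3508 0.144 ]
cap1_top scene 0.36 [173.3 233.8] [ 0.5569 -0.3592  0.144 ]
cap1_top side 0.44 [234.  354.6] [0.4216 0.3446 0.144 ]
bell scene 0.74 [362.8 157.5] [0.2346 0.4661 0.    ]
bell scene 0.59 [351.3 276.1] [0.7787 0.1276 0.    ]
bell side 0.77 [168.5 243.9] [0.7742 0.1145 0.    ]
bell side 0.67 [294.3 166.6] [ 0.5898 -0.3327  0.    ]
stapler scene 0.59 [270.9 296.4] [ 0.7644 -0.1318  0.    ]
stapler side 0.73 [218.1 189.1] [ 0.7616 -0.1292  0.    ]
mug scene 0.67 [270.5 295.1] [ 0.7596 -0.1313  0.    ]
mug scene 0.65 [415.  223.8] [0.6483 0.4469 0.    ]
mug side 0.57 [120.9 376.3] [0.6545 0.454  0.    ]
```

```bash
cat >> h.py <<'E'
def yaw_now(s=None):
    T=T_tool(s); return np.arctan2(T[1,0],T[0,0])
def plan(*wps,step=5.5,dy=.15,dec=1,start=None):
    """wps: (x,y,z,yaw|None); prints rows to type"""
    s=robot.read_state()
    if start is None: p=np.array(s["position"]); psi=yaw_now(s)
    else: p=np.array(start[:3],float); psi=start[3]
    rows=[]
    for w in wps:
        tg=np.array(w[:3],float); ty=psi if len(w)<4 or w[3] is None else w[3]
        dpsi=(ty-psi+np.pi/2)%np.pi-np.pi/2
        n=max(1,int(np.ceil(max(np.linalg.norm(tg-p)*100/step,abs(dpsi)/dy))))
        p0=p.copy();
        for i in range(1,n+1):
            d=p0+(tg-p0)*i/n-p; c,s_=np.cos(psi),np.sin(psi)
            r=np.array([c*d[0]+s_*d[1], s_*d[0]-c*d[1], -d[2]])*100
            r=r.round(dec)+0.; a=round(-dpsi/n,3)+0.
            rows.append([list(map(float,r)),float(a)])
            q=r/100; p=p+[c*q[0]+s_*q[1], s_*q[0]-c*q[1], -q[2]]; psi=psi-a
    for i in range(0,len(rows),5): print(str(rows[i:i+5]).replace(" ",""))
    print("end",p.round(4),round(psi,3))
E
python3 -c "
from h import *
print(yaw_now())
plan((.28,-.5,.28,.2),(.44,-.33,.3,.15))"
```

```text
0.34275049106942235
[[[3.2,-2.0,-2.7],0.048],[[3.1,-2.1,-2.8],0.048],[[3.0,-2.3,-2.7],0.048],[[3.8,-2.7,-0.4],0.01],[[3.8,-2.8,-0.4],0.01]]
[[[3.7,-2.7,-0.4],0.01],[[3.7,-2.9,-0.4],0.01],[[3.7,-2.8,-0.4],0.01]]
end [ 0.4398 -0.3303  0.2997] 0.149
```

```bash
python3 - <<'E'
import cv2
a=cv2.imread("pics/side0.png")[325:405,160:280]; b=cv2.imread("pics/scene0.png")[145:225,330:450]
import numpy as np
cv2.imwrite("pics/c1.png",cv2.resize(np.vstack([a,b]),None,fx=3.7,fy=3.7,interpolation=cv2.INTER_CUBIC))
E
```

```text
(no output)
```

View pics/c1.png

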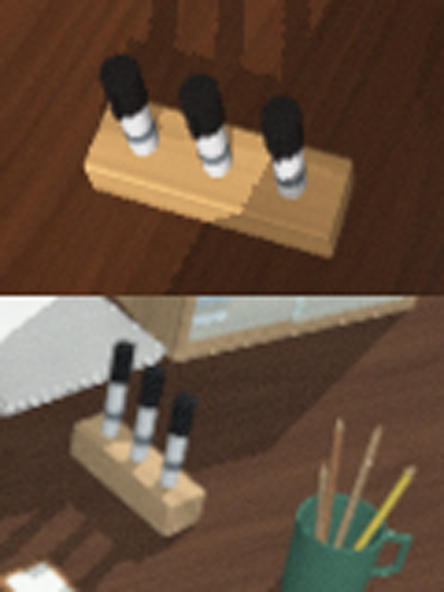

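Three black-capped pens stand in the block, side px about (193,346), (215,352), (237,359). I'll move there by way of the board area and look with the wrist camera.

```bash
python3 -m crank '[[[3.2,-2.0,-2.7],0.048],[[3.1,-2.1,-2.8],0.048],[[3.0,-2.3,-2.7],0.048],[[3.8,-2.7,-0.4],0.01],[[3.8,-2.8,-0.4],0.01]]' 0; python3 -m crank '[[[3.7,-2.7,-0.4],0.01],[[3.7,-2.9,-0.4],0.01],[[3.7,-2.8,-0.4],0.01],[[0,0,0],0],[[0,0,0],0]]'
python3 - <<'E'
from h import *
im=robot.capture("wrist"); cv2.imwrite("pics/w1.png",im[:,:,::-1]); print(robot.read_state()["joint_positions"])
plan((.5,-.1,.3,.0),(.48,.1,.3),(.43,.33,.3))
E
```

```text
t: 1.58
position: [0.3454, -0.4307, 0.2884]
orientation: [0.996, 0.089, 0.0, 0.0]
contact_force: [0.9, 0.1, 0.0]
gripper_width: -0.0002
t: 2.2
position: [0.4394, -0.3308, 0.2996]
orientation: [0.997, 0.074, -0.0, 0.0]
contact_force: [0.2, -0.5, 0.6]
gripper_width: 0.0001
[ 0.80706936  0.32680409 -0.297505    1.51585228  0.09836111  1.31399059
 -0.92415709]
[[[1.9,-4.4,0.0],0.029],[[1.7,-4.4,0.0],0.029],[[1.7,-4.5,0.0],0.029],[[1.5,-4.6,0.0],0.029],[[1.3,-4.6,0.0],0.029]]
[[[-0.5,-5.0,0.0],0.0],[[-0.5,-5.0,0.0],0.0],[[-0.4,-5.0,0.0],0.0],[[-0.5,-5.0,0.0],0.0],[[-1.0,-4.6,0.0],0.0]]
[[[-1.0,-4.6,0.0],0.0],[[-1.0,-4.6,0.0],0.0],[[-1.0,-4.6,0.0],0.0],[[-1.0,-4.6,0.0],0.0]]
end [0.4296 0.3301 0.2995] 0.002
```

View pics/w1.png

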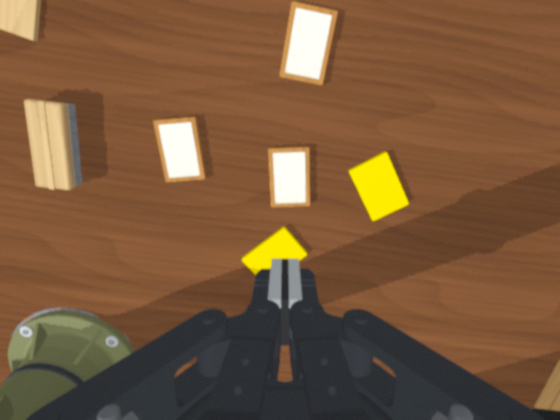

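The wrist view shows three white boards at (308,43), (180,150) and (290,177), two yellow look-alikes at (275,250) and (380,186), and the eraser at (52,145). On to the pens.

```bash
python3 -m crank '[[[1.9,-4.4,0.0],0.029],[[1.7,-4.4,0.0],0.029],[[1.7,-4.5,0.0],0.029],[[1.5,-4.6,0.0],0.029],[[1.3,-4.6,0.0],0.029]]'; python3 -m crank '[[[-0.5,-5.0,0.0],0.0],[[-0.5,-5.0,0.0],0.0],[[-0.4,-5.0,0.0],0.0],[[-0.5,-5.0,0.0],0.0],[[-1.0,-4.6,0.0],0.0]]'
python3 - <<'E'
from h import *
im=robot.capture("wrist"); cv2.imwrite("pics/w2.png",im[:,:,::-1]); print(robot.read_state()["joint_positions"])
E
python3 -m crank '[[[-1.0,-4.6,0.0],0.0],[[-1.0,-4.6,0.0],0.0],[[-1.0,-4.6,0.0],0.0],[[-1.0,-4.6,0.0],0.0],[[0,0,0],0]]'
python3 - <<'E'
from h import *
im=robot.capture("wrist"); cv2.imwrite("pics/w3.png",im[:,:,::-1]); print(robot.read_state()["joint_positions"])
for d in robot.tip_of("wrist","cap1_top"): print(d["p"],np.array(d["uv"]).round(1),ray(*cam("wrist"),d["uv"],.144).round(4))
for d in robot.outline_of("wrist","cap1"): print(d["p"],d["extent"])
E
```

```text
t: 2.88
position: [0.5, -0.0989, 0.2997]
orientation: [1.0, -0.0, -0.0, 0.0]
contact_force: [0.4, 0.5, -0.3]
gripper_width: 0.0001
t: 3.5
position: [0.4705, 0.1473, 0.2996]
orientation: [1.0, 0.001, 0.0, 0.0]
contact_force: [0.1, -0.0, -0.8]
gripper_width: -0.0002
[ 0.02695889  0.24545222 -0.51465026  1.64896273  0.12128496  1.27831066
 -2.07148141]
t: 4.18
position: [0.4284, 0.3335, 0.2994]
orientation: [1.0, 0.004, -0.001, -0.001]
contact_force: [0.5, 0.2, -0.7]
gripper_width: 0.0003
[-0.30502058  0.34110067 -0.57709779  1.5320589   0.18905017  1.32532972
 -2.46774876]
0.64 [275.3 192.4] [0.4203 0.3384 0.144 ]
0.9 [265.5, 175.2, 16.9, 24.3]
0.8 [247.9, 94.6, 19.8, 21.6]
0.71 [251.3, 138.1, 27.1, 20.8]
```

View pics/w3.png

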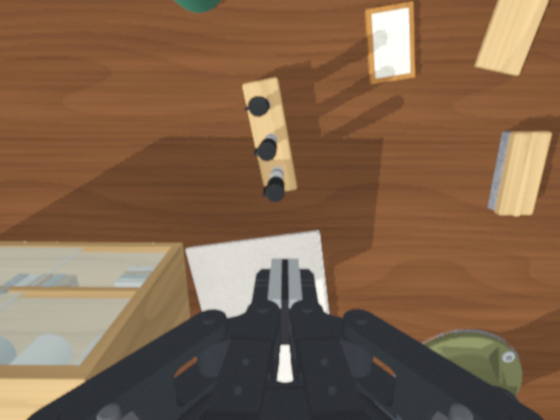

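View pics/w2.png

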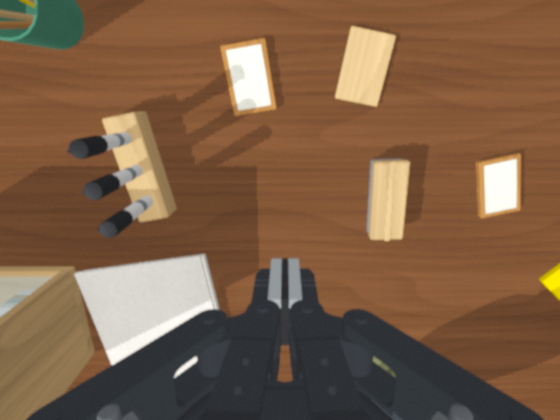

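```bash
python3 - <<'E'
import cv2
a=cv2.imread("pics/w3.png")[80:215,220:320]
cv2.imwrite("pics/c2.png",cv2.resize(cv2.convertScaleAbs(a,alpha=1.8,beta=10),None,fx=4.4,fy=4.4,interpolation=cv2.INTER_CUBIC))
E
```

```text
(no output)
```

View pics/c2.png

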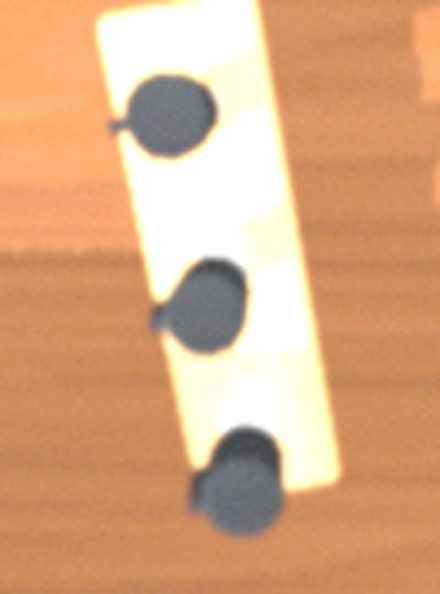

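```bash
python3 - <<'E'
from h import *
K,P=cam("wrist")
for uv in [(258.6,106.1),(267,150.9),(275.2,192)]:
    print(*[ray(K,P,uv,z)[:2].round(4) for z in(.141,.147)])
for n,l in dict(side=[(193,343.5),(215,348.5),(237,355)],scene=[(363,159),(371,166),(379.5,173.5)]).items():
  for uv in l: print(n,ray(*cam(n),uv,.144).round(4))
p=[ray(K,P,uv,.144) for uv in [(258.6,106.1),(267,150.9),(275.2,192)]]
print(np.linalg.norm(p[0]-p[1]),np.linalg.norm(p[1]-p[2]),np.arctan2(*(p[0]-p[2])[1::-1]))
for q in p: plan((q[0],q[1],.16,.12))
E
```

```text
[0.5094 0.3539] [0.5095 0.3535]
[0.4649 0.3462] [0.4658 0.3459]
[0.4203 0.338 ] [0.422  0.3378]
side [0.5037 0.3612 0.144 ]
side [0.4603 0.3506 0.144 ]
side [0.4161 0.3427 0.144 ]
scene [0.4143 0.3453 0.144 ]
scene [0.4609 0.3517 0.144 ]
scene [0.5088 0.358  0.144 ]
0.04481661189176132 0.044917764893127585 0.17704738267398737
[[[2.6,-0.8,4.6],-0.04],[[2.7,-0.7,4.7],-0.04],[[2.7,-0.6,4.6],-0.04]]
end [0.5098 0.3535 0.1604] 0.121
[[[1.2,-0.6,4.6],-0.04],[[1.1,-0.5,4.7],-0.04],[[1.2,-0.4,4.6],-0.04]]
end [0.4651 0.3456 0.1604] 0.121
[[[-0.3,-0.3,4.6],-0.04],[[-0.3,-0.3,4.7],-0.04],[[-0.3,-0.3,4.6],-0.04]]
end [0.4213 0.3378 0.1604] 0.121
```

```bash
python3 -m crank '[[[-0.3,-0.2,4.6],0],[[-0.2,-0.1,4.7],0],[[-0.2,-0.1,4.4],0],[[0,0,0.8],0],[[0,0,0.6],0]]'; python3 -m crank '[[[0,0,0.4],0],[[0,0,0.4],0],[[0,0,0.3],0],[[0,0,0.1],0],[[0,0,0],0]]'
```

```text
t: 4.95
position: [0.4238, 0.3346, 0.1496]
orientation: [1.0, 0.001, 0.001, -0.0]
contact_force: [-0.1, -0.6, 0.7]
gripper_width: -0.0
t: 5.58
position: [0.4225, 0.3352, 0.1368]
orientation: [1.0, 0.002, 0.0, -0.0]
contact_force: [-0.2, -0.1, -0.0]
gripper_width: -0.0002
```

```bash
python3 - <<'E'
from h import *
robot.capture
for n in("side","scene","wrist"):
    im=robot.capture(n); cv2.imwrite(f"pics/p_{n}.png",im[:,:,::-1])
a=cv2.imread("pics/p_side.png")[300:405,160:300]; b=cv2.imread("pics/p_scene.png")[125:230,310:450]
cv2.imwrite("pics/p1.png",cv2.resize(np.hstack([a,b]),None,fx=2.8,fy=2.8,interpolation=cv2.INTER_CUBIC))
print(robot.read_state()["contact_force"],robot.read_state()["position"])
E
```

```text
[0.54615207 0.1249348  0.12687408] [0.42256223 0.33516676 0.13678428]
```

View pics/p1.png

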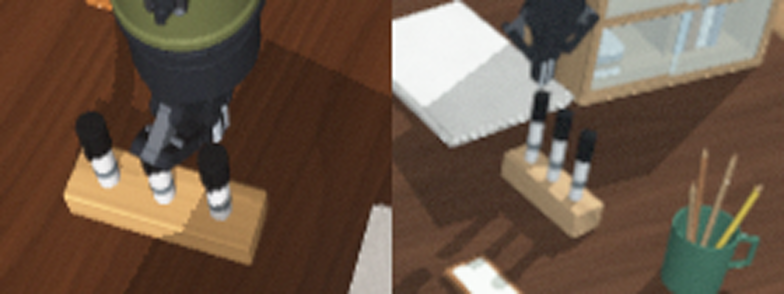

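View pics/p_wrist.png

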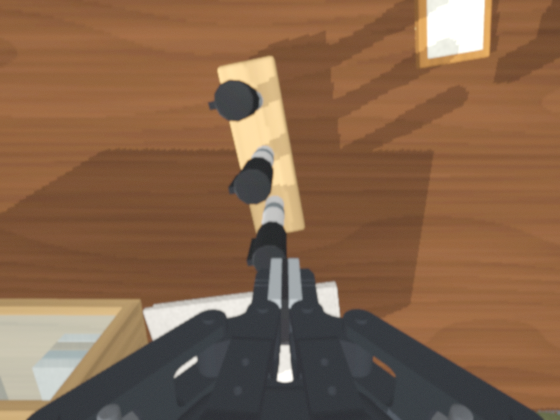

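```bash
python3 - <<'E'
from h import *
s=robot.read_state(); 
K,P=cam("wrist",s); print(proj(K,P,s["position"]), s["dq"].round(4))
for n in("side","scene"): print(n,proj(*cam(n),s["position"]))
a=cv2.imread("pics/p_wrist.png")[60:300,190:330]
cv2.imwrite("pics/c3.png",cv2.resize(cv2.convertScaleAbs(a,alpha=2,beta=10),None,fx=2.5,fy=2.5,interpolation=cv2.INTER_CUBIC))
E
```

```text
[[282.75408056 246.18203274]] [ 0.0014 -0.0005 -0.0009  0.0015 -0.0005 -0.0031  0.0011]
side [[236.22503138 351.40577549]]
scene [[361.32263484 162.47912601]]
```

View pics/c3.png

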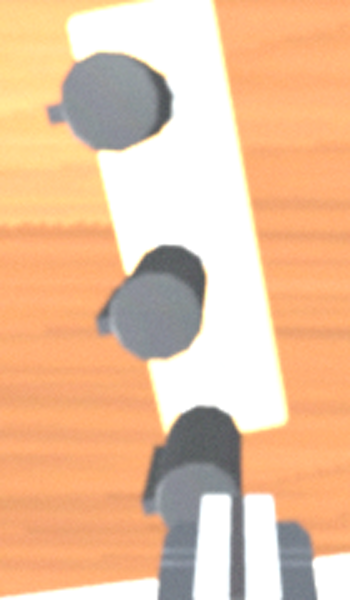

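```bash
python3 - <<'E'
from h import *
s=robot.read_state(); p=s["position"]
out=[]
for n in("side","scene"):
    im=cv2.imread(f"pics/p_{n}.png")
    u=proj(*cam(n),p)[0]; g=proj(*cam(n),p+[0,0,.019])[0]
    x,y=int(u[0])-35,int(u[1])-45
    c=cv2.resize(im[y:y+75,x:x+55],None,fx=7,fy=7,interpolation=cv2.INTER_CUBIC); c=cv2.convertScaleAbs(c,alpha=1.5,beta=10)
    for q,col in((u,(0,0,255)),(g,(0,255,0))): cv2.circle(c,tuple(int(v) for v in ((q-[x,y]+.5)*7)),4,col,-1)
    out.append(c)
cv2.imwrite("pics/p2.png",np.hstack(out))
K,P=cam("wrist",s)
for uv in[(235.2,100.8),(252,186),(269,262)]: print(ray(K,P,uv,.144).round(4),ray(K,P,uv,.138).round(4))
E
```

```text
[0.5065 0.3593 0.144 ] [0.5065 0.3602 0.138 ]
[0.4622 0.3521 0.144 ] [0.4607 0.3527 0.138 ]
[0.4156 0.3433 0.144 ] [0.4124 0.3436 0.138 ]
```

View pics/p2.png

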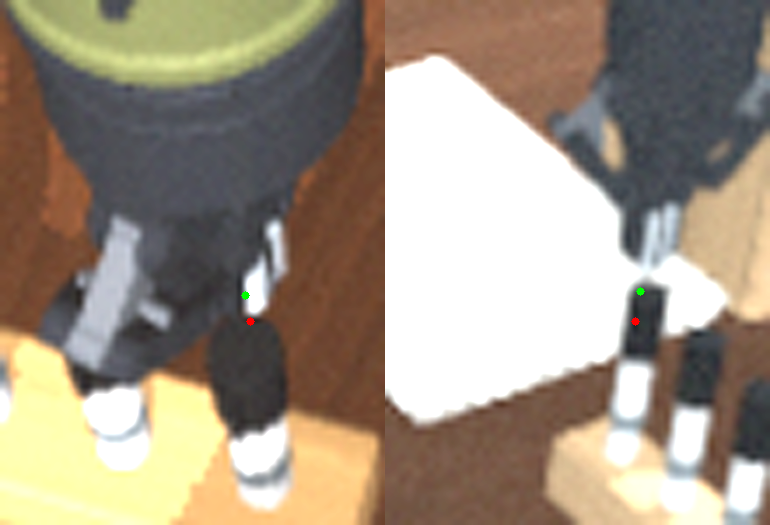

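```bash
python3 - <<'E'
from h import *
s=robot.read_state(); p=s["position"]; 
K,P=cam("wrist",s)
for d in (0,.01,.02,.03):
    print(d,[proj(*cam(n),p+[0,0,d])[0].round(1) for n in("side","scene")],proj(K,P,p+[0,0,d])[0].round(1),proj(K,P,p+[0.011,0,d])[0].round(1))
u=proj(*cam("side"),p)[0]; print("side org",int(u[0])-35,int(u[1])-45)
u2=proj(*cam("scene"),p)[0]; print(int(u2[0])-35,int(u2[1])-45)
ts=np.array([252,312])/7-.5+[int(u[0])-35,int(u[1])-45]; tc=np.array([262,275])/7-.5+[int(u2[0])-35,int(u2[1])-45]
f=lambda X:sum(((proj(*cam(n),X)[0]-t)**2).sum() for n,t in(("side",ts),("scene",tc)))
r=minimize(f,p,method="Nelder-Mead",options=dict(xatol=1e-5,fatol=1e-5)); print(ts,tc,r.x,r.fun,p)
E
```

```text
0 [array([236.2, 351.4]), array([361.3, 162.5])] [282.8 246.2] [282.8 229.5]
0.01 [array([235.9, 349.5]), array([361.7, 160.2])] [282.7 253.6] [282.7 236.2]
0.02 [array([235.6, 347.5]), array([362.1, 157.9])] [282.6 261.9] [282.6 243.7]
0.03 [array([235.3, 345.4]), array([362.5, 155.6])] [282.5 271.1] [282.5 252. ]
side org 201 306
326 117
[236.5        350.07142857] [362.92857143 155.78571429] [0.4174625  0.34027553 0.16147883] 0.005295563626415194 [0.42256223 0.33516676 0.13678428]
```

```bash
python3 -m crank '[[[0,0,-4],0],[[2,5,-2],0],[[4,4.4,0],0],[[0,0,0],0],[[0,0,0],0]]'; python3 -m crank '[[[0,0,0],0],[[0,0,0],0]]'; python3 - <<'E'
from h import *
s=robot.read_state(); p=s["position"]; print(p,s["dq"].round(3))
out=[]
for n in("side","scene"):
    im=robot.capture(n)[:,:,::-1].copy(); cv2.imwrite(f"pics/q_{n}.png",im)
    u=proj(*cam(n),p)[0]; x,y=int(u[0])-27,int(u[1])-40; print(n,x,y,u)
    c=cv2.resize(im[y:y+60,x:x+55],None,fx=7,fy=7,interpolation=cv2.INTER_CUBIC); c=cv2.convertScaleAbs(c,alpha=1.5,beta=10)
    for d,col in((0,(0,0,255)),(.019,(0,255,0))): cv2.circle(c,tuple(int(v) for v in ((proj(*cam(n),p+[0,0,d])[0]-[x,y]+.5)*7)),3,col,-1)
    out.append(c)
cv2.imwrite("pics/q1.png",np.hstack(out))
cv2.imwrite("pics/q_w.png",robot.capture("wrist")[:,:,::-1])
E
```

```text
t: 6.35
position: [0.4826, 0.2415, 0.1966]
orientation: [1.0, 0.002, -0.0, -0.0]
contact_force: [-0.9, 0.5, 0.2]
gripper_width: -0.0001
t: 6.6
position: [0.4821, 0.2424, 0.1967]
orientation: [1.0, 0.003, -0.0, -0.0]
contact_force: [-1.0, -0.1, 0.6]
gripper_width: -0.0001
[0.48213692 0.24238738 0.19672064] [ 0.004  0.001  0.004 -0.003 -0.     0.     0.001]
side 204 245 [231.52794506 285.93954908]
scene 320 123 [347.84763495 163.49011521]
```

View pics/q1.png

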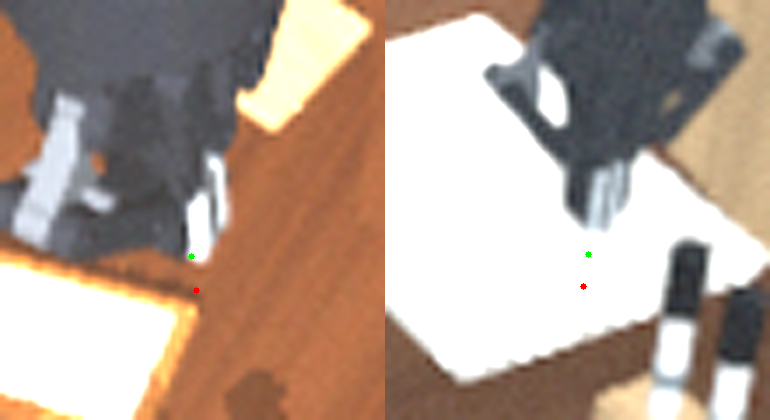

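```bash
python3 - <<'E'
from h import *
s=robot.read_state(); p=s["position"]
ts=np.array([198,263])/7-.5+[204,245]; tc=np.array([211,231])/7-.5+[320,123]
f=lambda X:sum(((proj(*cam(n),X)[0]-t)**2).sum() for n,t in(("side",ts),("scene",tc)))
r=minimize(f,p,method="Nelder-Mead",options=dict(xatol=1e-5,fatol=1e-5)); print(r.x,r.fun,p,r.x-p)
E
```

```text
[0.47646268 0.24776527 0.2243361 ] 0.03204789254482994 [0.4825616  0.24185288 0.19673531] [-0.00609892  0.00591239  0.02760079]
```

View pics/q_w.png

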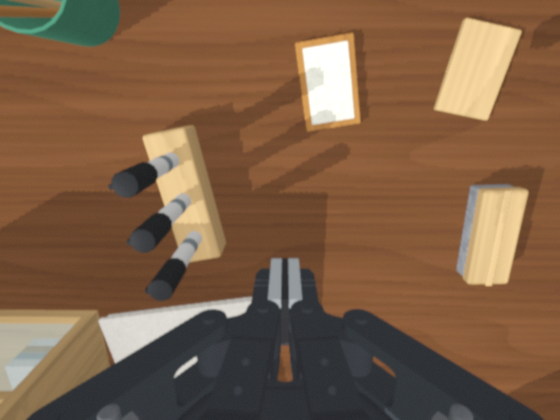

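```bash
python3 - <<'E'
from h import *
plan((.4185,.341,.19,.0),(.4185,.341,.14))
E
```

```text
[[[-2.1,-3.3,0.2],0.002],[[-2.1,-3.3,0.2],0.002],[[-2.2,-3.3,0.3],0.002],[[0.0,0.0,5.0],0.0]]
end [0.4183 0.3407 0.1397] -0.001
```

```bash
python3 -m crank '[[[-2.1,-3.3,0.2],0.002],[[-2.1,-3.3,0.2],0.002],[[-2.2,-3.3,0.3],0.002],[[0,0,4.8],0],[[0,0,0.5],0]]'; for i in 1 2 3 4; do :; done; python3 -m crank '[[[0,0,0.3],0],[[0,0,0.3],0]]';python3 -m crank '[[[0,0,0.3],0],[[0,0,0.3],0]]'; python3 -m crank '[[[0,0,0.3],0],[[0,0,0],0]]'
```

```text
t: 7.38
position: [0.417, 0.3389, 0.1345]
orientation: [1.0, -0.0, -0.002, 0.002]
contact_force: [-0.1, -1.5, 0.6]
gripper_width: -0.0002
t: 7.62
position: [0.4197, 0.3405, 0.1319]
orientation: [1.0, -0.002, 0.001, -0.001]
contact_force: [-1.1, 0.2, -0.3]
gripper_width: -0.0001
t: 7.88
position: [0.4191, 0.3402, 0.1251]
orientation: [1.0, -0.001, 0.0, -0.0]
contact_force: [0.5, 0.2, -0.2]
gripper_width: -0.0001
t: 8.12
position: [0.4186, 0.3401, 0.1215]
orientation: [1.0, -0.001, -0.0, 0.0]
contact_force: [0.0, -0.2, 0.9]
gripper_width: -0.0
```

```bash
python3 -m crank '[[[0,0,0.2],0],[[0,0,0.2],0],[[0,0,0],0]]';python3 -m crank '[[[0,0,0.2],0],[[0,0,0.2],0],[[0,0,0],0]]'; python3 - <<'E'
from h import *
s=robot.read_state(); p=s["position"]
out=[]
for n in("side","scene","wrist"):
    im=robot.capture(n)[:,:,::-1].copy()
    u=proj(*cam(n,s),p)[0]; x,y=int(u[0])-27,int(u[1])-40
    c=cv2.resize(im[y:y+60,x:x+55],None,fx=5,fy=5,interpolation=cv2.INTER_CUBIC) if n!="wrist" else cv2.resize(im[140:300,210:357],None,fx=1.875,fy=1.875)
    if n=="wrist": cv2.imwrite("pics/wr.png",im)
    c=cv2.resize(c,(275,300));c=cv2.convertScaleAbs(c,alpha=1.7,beta=10)
    out.append(c)
cv2.imwrite("pics/q2.png",np.hstack(out))
E
```

```text
t: 8.5
position: [0.4186, 0.3401, 0.1175]
orientation: [1.0, -0.001, -0.0, 0.0]
contact_force: [-0.2, -0.1, -0.1]
gripper_width: 0.0003
t: 8.88
position: [0.4187, 0.3402, 0.1135]
orientation: [1.0, -0.001, -0.0, 0.0]
contact_force: [-0.9, -0.3, -0.1]
gripper_width: -0.0001
```

View pics/q2.png

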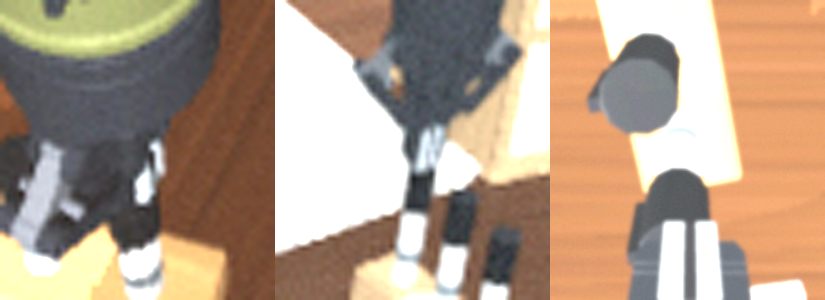

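```bash
python3 -m crank '[[[0,0,0.2],0],[[0,0,0],0]]';python3 -m crank '[[[0,0,0.2],0],[[0,0,0],0]]'; python3 -m crank '[[[0,0,0.2],0],[[0,0,0],0]]'
```

```text
t: 9.28
position: [0.4188, 0.3403, 0.1118]
orientation: [1.0, -0.001, 0.0, -0.0]
contact_force: [0.0, 0.4, 1.7]
gripper_width: -0.0003
t: 9.52
position: [0.4188, 0.3403, 0.1096]
orientation: [1.0, -0.001, 0.0, -0.0]
contact_force: [0.3, -0.9, 2.6]
gripper_width: -0.0003
t: 9.78
position: [0.4188, 0.3403, 0.1075]
orientation: [1.0, -0.001, 0.0, -0.0]
contact_force: [0.1, 1.2, 1.6]
gripper_width: -0.0001
```

```bash
python3 -m crank '[[[0,0,0.2],0],[[0,0,0],0]]';python3 -m crank '[[[0,0,0.2],0],[[0,0,0],0]]'; python3 -m crank '[[[0,0,0.1],0],[[0,0,0],0]]'
```

```text
t: 10.02
position: [0.4188, 0.3403, 0.1055]
orientation: [1.0, -0.001, -0.0, -0.0]
contact_force: [0.4, 0.1, 2.0]
gripper_width: -0.0001
t: 10.28
position: [0.4187, 0.3403, 0.1035]
orientation: [1.0, -0.001, -0.0, -0.0]
contact_force: [0.8, 0.4, 1.6]
gripper_width: 0.0003
t: 10.52
position: [0.4187, 0.3403, 0.1026]
orientation: [1.0, -0.001, 0.0, -0.0]
contact_force: [-0.3, 1.0, 2.8]
gripper_width: -0.0002
```

```bash
python3 -m crank '[[[0,0,0.1],0],[[0,0,0],0]]';python3 -m crank '[[[0,0,0.1],0],[[0,0,0],0]]'; python3 -m crank '[[[0,0,0.1],0],[[0,0,0],0]]'; cat > look.py <<'E'
from h import *
import sys
s=robot.read_state(); p=s["position"]
out=[]
for n in("side","scene","wrist"):
    im=robot.capture(n)[:,:,::-1].copy()
    u=proj(*cam(n,s),p+[0,0,.025])[0]; 
    if n=="wrist": cv2.imwrite("pics/%s_w.png"%sys.argv[1],im); x,y,w,h=195,120,180,180
    else: x,y,w,h=int(u[0])-30,int(u[1])-30,60,60
    c=cv2.resize(im[y:y+h,x:x+w],(266,266),interpolation=cv2.INTER_CUBIC)
    out.append(cv2.convertScaleAbs(c,alpha=1.7,beta=10))
cv2.imwrite("pics/%s.png"%sys.argv[1],np.hstack(out))
E
python3 look.py q3
```

```text
t: 10.78
position: [0.4187, 0.3403, 0.1017]
orientation: [1.0, -0.001, 0.0, -0.0]
contact_force: [-0.3, 0.5, 2.6]
gripper_width: -0.0002
t: 11.02
position: [0.4188, 0.3403, 0.1014]
orientation: [1.0, -0.001, 0.0, -0.0]
contact_force: [-0.6, -1.4, 10.3]
gripper_width: 0.0001
t: 11.28
position: [0.4189, 0.3404, 0.1013]
orientation: [1.0, -0.001, 0.001, -0.0]
contact_force: [-2.4, -3.2, 18.7]
gripper_width: -0.0002
```

View pics/q3.png

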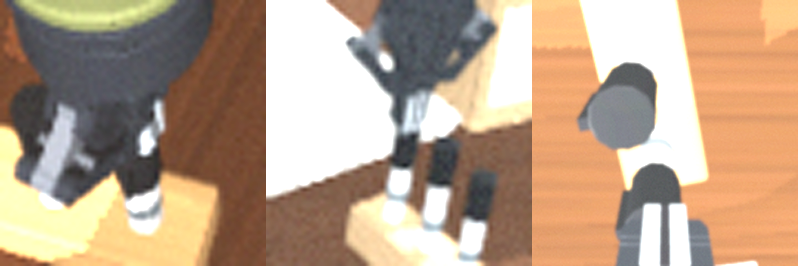

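```bash
python3 -m crank '[[[0,0,-3.5],0],[[4.4,-0.8,0],0],[[0,0,0],0],[[0,0,2.0],0],[[0,0,0],0]]'; python3 -m crank '[[[0,0,0.3],0],[[0,0,0.3],0],[[0,0,0.3],0],[[0,0,0.3],0],[[0,0,0],0]]'; python3 -m crank '[[[0,0,0.1],0],[[0,0,0],0]]'
```

```text
t: 12.05
position: [0.4613, 0.3471, 0.1131]
orientation: [1.0, -0.001, -0.002, 0.001]
contact_force: [-0.2, 0.4, -0.4]
gripper_width: 0.0002
t: 12.68
position: [0.4628, 0.3482, 0.1024]
orientation: [1.0, -0.001, 0.0, -0.0]
contact_force: [-0.6, -1.2, 0.3]
gripper_width: 0.0004
t: 12.92
position: [0.463, 0.3482, 0.1017]
orientation: [1.0, -0.001, 0.0, -0.0]
contact_force: [0.2, -0.6, 1.0]
gripper_width: -0.0001
```

```bash
python3 -m crank '[[[0,0,0.1],0],[[0,0,0],0]]'; python3 -m crank '[[[0,0,0.1],0],[[0,0,0],0]]';python3 look.py q4
```

```text
t: 13.18
position: [0.4631, 0.3483, 0.1015]
orientation: [1.0, -0.001, 0.001, -0.0]
contact_force: [-1.3, -2.3, 8.8]
gripper_width: 0.0003
t: 13.42
position: [0.4632, 0.3483, 0.1014]
orientation: [1.0, -0.001, 0.001, -0.0]
contact_force: [-3.0, -3.4, 16.0]
gripper_width: -0.0
```

View pics/q4.png

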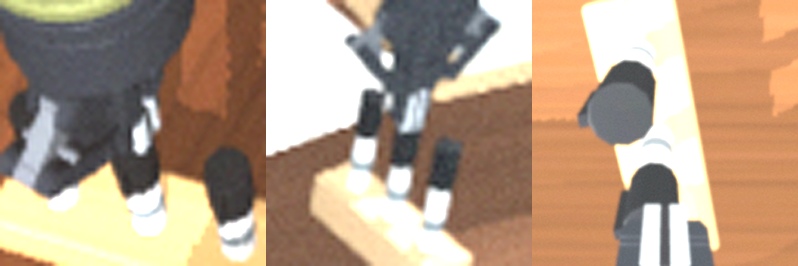

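Stop found at the same height, .1014. Now cap 1.

```bash
python3 -m crank '[[[0,0,-3.5],0],[[4.4,-0.8,0],0],[[0,0,0],0],[[0,0,2.0],0],[[0,0,0],0]]'; python3 -m crank '[[[0,0,0.3],0],[[0,0,0.3],0],[[0,0,0.3],0],[[0,0,0.3],0],[[0,0,0],0]]'; python3 -m crank '[[[0,0,0.1],0],[[0,0,0],0]]';python3 -m crank '[[[0,0,0.1],0],[[0,0,0],0]]'
```

```text
t: 14.2
position: [0.5054, 0.355, 0.113]
orientation: [1.0, -0.001, -0.002, 0.001]
contact_force: [-0.1, -0.4, 0.3]
gripper_width: -0.0
t: 14.82
position: [0.5069, 0.3563, 0.1027]
orientation: [1.0, -0.001, 0.0, -0.0]
contact_force: [-0.1, 0.7, 1.4]
gripper_width: 0.0001
t: 15.08
position: [0.5068, 0.3562, 0.1018]
orientation: [1.0, -0.001, 0.0, -0.0]
contact_force: [0.0, 0.5, 2.6]
gripper_width: 0.0002
t: 15.32
position: [0.5069, 0.3563, 0.1015]
orientation: [1.0, -0.001, 0.0, -0.0]
contact_force: [-0.9, -1.0, 7.3]
gripper_width: -0.0
```

```bash
python3 -m crank '[[[0,0,0.1],0],[[0,0,0],0]]'; python3 -m crank '[[[0,0,-4],0],[[0,4,-4],0],[[0,5,-4],0],[[0,0,0],0],[[0,0,0],0]]' 100; python3 - <<'E'
from h import *
robot.capture
im=robot.capture("side"); im2=robot.capture("scene")
c=np.hstack([cv2.resize(im[325:405,160:280],None,fx=3.3,fy=3.3,interpolation=3),cv2.resize(im2[145:225,330:450],None,fx=3.3,fy=3.3,interpolation=3)])
cv2.imwrite("pics/caps.png",cv2.convertScaleAbs(c[:,:,::-1],alpha=1.5))
cv2.imwrite("pics/caps_w.png",robot.capture("wrist")[:,:,::-1])
E
```

```text
t: 15.58
position: [0.507, 0.3564, 0.1014]
orientation: [1.0, -0.001, 0.001, -0.0]
contact_force: [-3.7, -2.6, 14.8]
gripper_width: 0.0002
t: 16.2
position: [0.5063, 0.2671, 0.2183]
orientation: [1.0, -0.001, -0.0, 0.0]
contact_force: [0.0, 0.2, -0.1]
gripper_width: 0.085
```

View pics/caps.png

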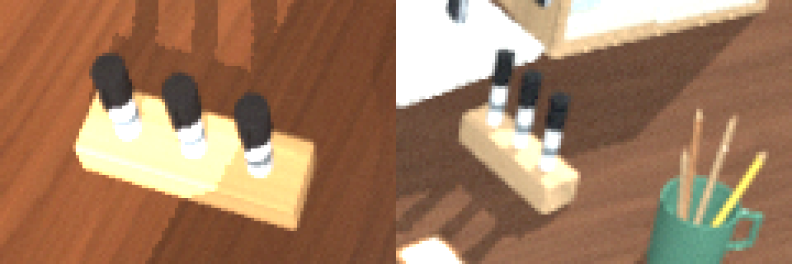

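View pics/caps_w.png

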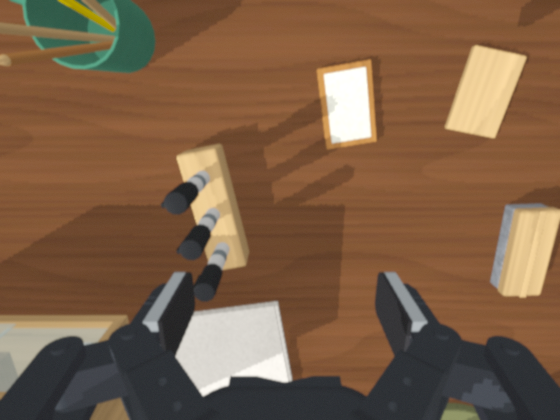

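Every cap hit its hard stop at the same height (state z .1014) and now looks lower. Next I'll measure board A at wrist px (347,103) and the base at (486,90). Board A is white with a brown rim, so it is not a yellow look-alike.

```bash
cat > meas.py <<'E'
from h import *
import sys
def meas(n,t,pmin=.3,dims=None,show=True,near=None):
    s=robot.read_state(); im=robot.capture(n); K,P=cam(n,s); res=[]
    for d in robot.outline_of(n,t):
        m=d["pixels"]
        if d["p"]<pmin or m.sum()<80: continue
        ys,xs=np.nonzero(m)
        if xs.min()<2 or ys.min()<2 or xs.max()>557 or ys.max()>417: continue
        c=im[m].mean(0); yel=c[2]<.55*c[0]
        if t.startswith("board") and yel: continue
        dm=dims or DIM[t]; f=fit([(K,P,m)],*dm)
        a=(f[0][2]+np.pi/2)%np.pi-np.pi/2
        print(n,t,round(d["p"],2),np.array(d["extent"]).round(),"xy",f[0][:2].round(4),"yaw",round(a,3),"err",round(f[1],3)); res.append((f[0][0],f[0][1],a))
    return res
if __name__=="__main__":
    for a in sys.argv[2:]: meas(sys.argv[1],a)
E
python3 meas.py wrist board1 base eraser; python3 meas.py side board1 base; python3 meas.py scene board1 base
```

```text
wrist base 0.88 [446.  46.  80.  90.] xy [0.5966 0.0378] yaw -0.186 err 0.03
side board1 0.93 [279. 157.  32.  19.] xy [ 0.5944 -0.3349] yaw -0.024 err 0.054
side board1 0.89 [307. 202.  28.  22.] xy [ 0.4304 -0.1746] yaw 0.224 err 0.052
side board1 0.78 [328. 171.  32.  22.] xy [ 0.4147 -0.339 ] yaw 0.192 err 0.052
side board1 0.57 [231. 237.  26.  26.] xy [0.5923 0.0399] yaw -0.378 err 0.286
side board1 0.55 [191. 279.  43.  27.] xy [0.5811 0.1979] yaw 0.144 err 0.165
side base 0.68 [230. 238.  25.  28.] xy [0.5931 0.042 ] yaw -0.198 err 0.204
side base 0.65 [305. 201.  32.  24.] xy [ 0.4312 -0.1754] yaw 0.239 err 0.064
scene board1 0.88 [178. 258.  24.  30.] xy [ 0.5933 -0.339 ] yaw -0.041 err 0.071
scene board1 0.69 [162. 220.  27.  23.] xy [ 0.4106 -0.3434] yaw 0.179 err 0.083
scene board1 0.62 [212. 214.  28.  22.] xy [ 0.4287 -0.1784] yaw 0.214 err 0.12
scene board1 0.6 [327. 219.  28.  18.] xy [0.581 0.195] yaw 0.149 err 0.112
scene base 0.59 [292. 231.  18.  22.] xy [0.5931 0.0393] yaw -0.164 err 0.107
```

```bash
python3 - <<'E'
from h import *
plan((.58,.198,.16,.148))
E
```

```text
[[[2.5,2.3,2.0],-0.05],[[2.3,2.4,1.9],-0.05],[[2.2,2.6,2.0],-0.05]]
end [0.5801 0.1975 0.1598] 0.148
```

```bash
python3 -m crank '[[[2.5,2.3,2.0],-0.05],[[2.3,2.4,1.9],-0.05],[[2.2,2.6,2.0],-0.05],[[0,0,0],0],[[0,0,0],0]]'; python3 -m crank '[[[0,0,0],0]]'; python3 meas.py wrist board1; python3 - <<'E'
from h import *
s=robot.read_state(); cv2.imwrite("pics/a1.png",robot.capture("wrist")[:,:,::-1]); K,P=cam("wrist",s)
print(s["position"],yaw_now(s))
E
```

```text
t: 17.68
position: [0.5797, 0.1982, 0.1599]
orientation: [0.997, 0.074, -0.0, -0.0]
contact_force: [0.1, -0.1, 0.6]
gripper_width: 0.0853
t: 17.8
position: [0.5796, 0.199, 0.1606]
orientation: [0.997, 0.075, 0.0, -0.0]
contact_force: [0.0, -0.2, -0.9]
gripper_width: 0.0855
wrist board1 0.95 [261. 137.  58.  88.] xy [0.5828 0.1944] yaw 0.159 err 0.025
wrist board1 0.7 [436. 300.  60.  44.] xy [ 0.4326 -0.0596] yaw 0.791 err 0.462
[0.57971805 0.19868726 0.16053195] 0.14921049943300146
```

View pics/a1.png

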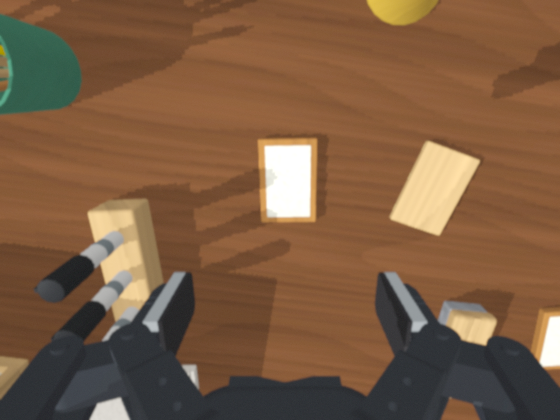

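```bash
python3 - <<'E'
from h import *
plan((.5828-.0003,.1944+.0016,.04,.159),(.5825,.196,-.012),dec=2)
E
```

```text
[[[0.08,0.09,4.01],-0.003],[[0.07,0.1,4.02],-0.003],[[0.08,0.09,4.01],-0.003],[[0.0,0.0,5.2],0.0]]
end [ 0.5825  0.196  -0.012 ] 0.158
```

```bash
python3 -m crank '[[[0.08,0.09,4.01],-0.003],[[0.07,0.1,4.02],-0.003],[[0.08,0.09,4.01],-0.003],[[0.0,0.0,4.2],0.0],[[0.0,0.0,1],0.0]]'; python3 -m crank '[[[0,0,1],0],[[0,0,0.5],0],[[0,0,0.4],0],[[0,0,0],0]]' ; python3 look.py b1; python3 meas.py wrist board1
```

```text
t: 18.58
position: [0.5811, 0.1947, -0.0147]
orientation: [0.997, 0.079, -0.002, 0.001]
contact_force: [0.1, -0.5, 0.7]
gripper_width: 0.0856
t: 19.08
position: [0.583, 0.1952, -0.0312]
orientation: [0.997, 0.078, 0.0, -0.0]
contact_force: [0.0, 0.8, 0.7]
gripper_width: 0.0856
wrist board1 0.75 [218. 191. 132. 167.] xy [0.5823 0.1945] yaw 0.162 err 0.014
```

View pics/b1_w.png

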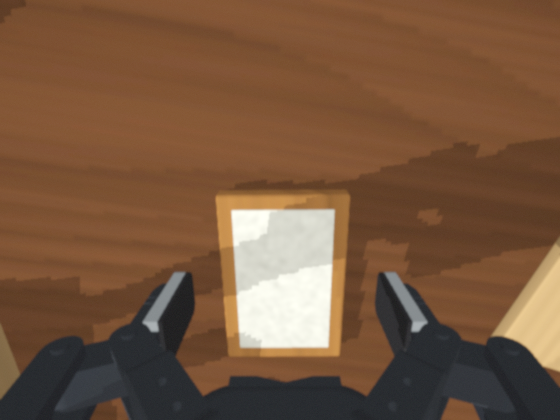

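View pics/b1.png

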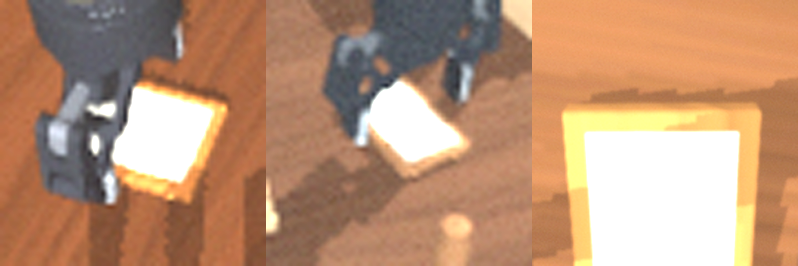

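```bash
python3 -m crank '[[[0,0,0.25],0],[[0,0,0.25],0],[[0,0,0],0]]'; python3 -m crank '[[[0,0,0],0],[[0,0,0],0],[[0,0,0],0]]' 60 50; python3 -m crank '[[[0,0,0],0],[[0,0,0],0]]' 
```

```text
t: 19.7
position: [0.5825, 0.195, -0.037]
orientation: [0.997, 0.078, -0.0, 0.0]
contact_force: [0.8, -0.8, 0.4]
gripper_width: 0.085
t: 20.08
position: [0.583, 0.1953, -0.0363]
orientation: [0.997, 0.078, 0.0, -0.0]
contact_force: [-0.6, 0.4, 3.8]
gripper_width: 0.0585
t: 20.32
position: [0.5829, 0.1952, -0.0363]
orientation: [0.997, 0.078, 0.0, -0.0]
contact_force: [-2.1, 0.3, 5.8]
gripper_width: 0.0584
```

```bash
python3 -m crank '[[[0,0,-0.25],0],[[0,0,0],0]]' 85; python3 -m crank '[[[0,0,0],0],[[0,0,0],0],[[0,0,0],0],[[0,0,0],0]]' 45 60; python3 look.py b2
```

```text
t: 20.58
position: [0.5828, 0.1951, -0.0342]
orientation: [0.997, 0.078, -0.0, -0.0]
contact_force: [-0.1, -0.3, -0.5]
gripper_width: 0.0727
t: 21.08
position: [0.5827, 0.1951, -0.0337]
orientation: [0.997, 0.078, 0.0, 0.0]
contact_force: [-1.4, -0.7, 5.0]
gripper_width: 0.0574
```

View pics/b2.png

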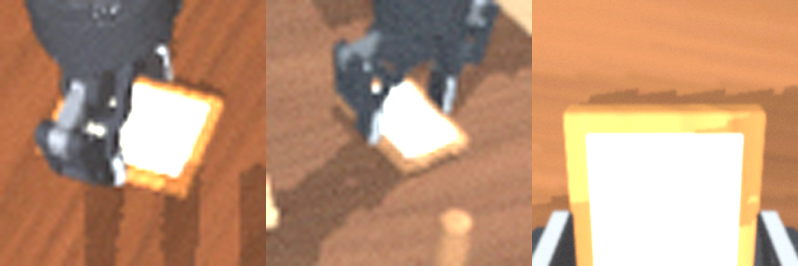

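View pics/b2_w.png

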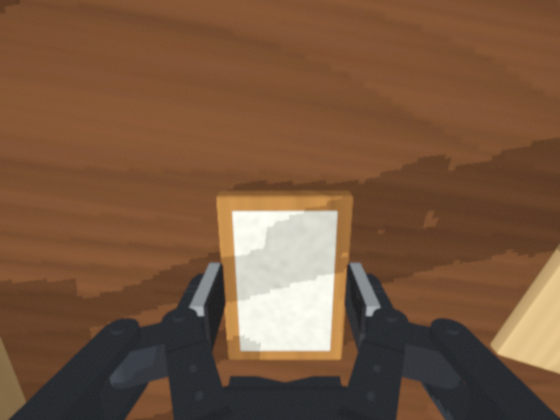

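```bash
python3 -m crank '[[[0,0,-1],0],[[0,0,-2],0],[[0,0,-2],0],[[0,0,0],0],[[0,0,0],0]]'; python3 look.py b3; python3 meas.py wrist base
```

```text
t: 21.85
position: [0.5825, 0.1948, 0.0154]
orientation: [0.997, 0.078, -0.0, 0.0]
contact_force: [-0.2, -0.2, -1.7]
gripper_width: 0.0576
```

View pics/b3.png

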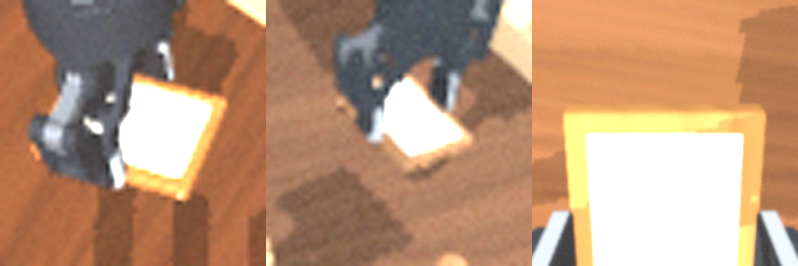

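View pics/b3_w.png

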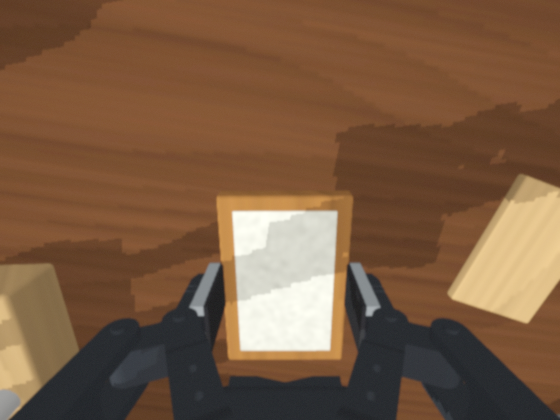

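```bash
cat > held.py <<'E'
from meas import *
z=robot.read_state()["position"][2]+.0337
r=meas("wrist","board1",dims=(.09,.06,z,z+.01))
s=robot.read_state(); psi=yaw_now(s); print("state",s["position"].round(4),round(psi,4),"w",s["gripper_width"].round(4))
for b in r:
    d=np.array(b[:2])-s["position"][:2]; c,n=np.cos(psi),np.sin(psi)
    print("board in tool: x %.4f y %.4f dyaw %.3f"%(c*d[0]+n*d[1],n*d[0]-c*d[1],b[2]-psi))
E
python3 held.py; python3 -c "
from h import *
plan((.57,.12,.14,.0))"
```

```text
wrist board1 0.73 [220. 191. 134. 170.] xy [0.582  0.1938] yaw 0.158 err 0.021
[[[-0.8,2.4,-4.2],0.052],[[-0.7,2.5,-4.1],0.052],[[-0.5,2.4,-4.2],0.052]]
end [0.5703 0.1203 0.1404] 0.001Traceback (most recent call last):
  File "held.py", line 4, in <module>
    s=robot.read_state(); psi=yaw_now(s); print("state",s["position"].round(4),round(psi,4),"w",s["gripper_width"].round(4))
                                                                                                ^^^^^^^^^^^^^^^^^^^^^^^^
AttributeError: 'float' object has no attribute 'round'
```

```bash
sed -i 's/s\["gripper_width"\].round(4)/round(s["gripper_width"],4)/' held.py; python3 -m crank '[[[-0.8,2.4,-4.2],0.052],[[-0.7,2.5,-4.1],0.052],[[-0.5,2.4,-4.2],0.052],[[0,0,0],0],[[0,0,0],0]]';python3 -m crank '[[[0,0,0],0]]'; python3 held.py; python3 meas.py wrist base;python3 meas.py wrist base
```

```text
t: 22.82
position: [0.5702, 0.1205, 0.1404]
orientation: [1.0, 0.001, -0.0, -0.0]
contact_force: [-0.8, 0.1, -0.1]
gripper_width: 0.0577
t: 22.95
position: [0.5697, 0.121, 0.1395]
orientation: [1.0, 0.001, -0.001, -0.0]
contact_force: [1.0, 0.2, -0.8]
gripper_width: 0.0577
wrist board1 0.82 [223. 191. 130. 171.] xy [0.5693 0.1199] yaw 0.004 err 0.021
wrist board1 0.72 [399. 279.  62. 103.] xy [0.5961 0.0304] yaw 0.094 err 0.483
state [0.5699 0.121  0.1396] 0.0022 w 0.0577
board in tool: x -0.0005 y 0.0011 dyaw 0.002
board in tool: x 0.0260 y 0.0906 dyaw 0.092
wrist base 0.84 [328. 110.  83.  99.] xy [0.5968 0.0385] yaw -0.179 err 0.081
wrist base 0.96 [330. 110.  81. 102.] xy [0.5966 0.0383] yaw -0.184 err 0.093
```

```bash
python3 - <<'E'
from h import *
plan((.5973,.039,.05,-.185),(.5973,.039,.0),dec=2)
E
```

```text
[[[0.9,2.72,3.01],0.062],[[1.06,2.67,3.01],0.062],[[1.23,2.59,3.02],0.062],[[0.0,0.0,5.0],0.0]]
end [ 0.5973  0.039  -0.    ] -0.185
```

```bash
python3 -m crank '[[[0.9,2.72,3.01],0.062],[[1.06,2.67,3.01],0.062],[[1.23,2.59,3.02],0.062],[[0.0,0.0,3.0],0.0],[[0,0,0],0]]'; python3 -m crank '[[[0,0,0],0],[[0,0,0],0]]'; python3 held.py; python3 look.py b4
```

```text
t: 23.88
position: [0.5958, 0.0383, 0.0183]
orientation: [0.996, -0.092, -0.002, 0.0]
contact_force: [0.2, 1.8, -0.2]
gripper_width: 0.0576
t: 24.12
position: [0.5984, 0.0394, 0.0219]
orientation: [0.996, -0.092, 0.001, -0.0]
contact_force: [0.3, -0.3, -0.0]
gripper_width: 0.0573
wrist board1 0.72 [217. 193. 138. 166.] xy [0.5979 0.0385] yaw -0.181 err 0.022
state [0.5982 0.0391 0.0216] -0.1848 w 0.0578
board in tool: x -0.0002 y 0.0006 dyaw 0.004
```

View pics/b4_w.png

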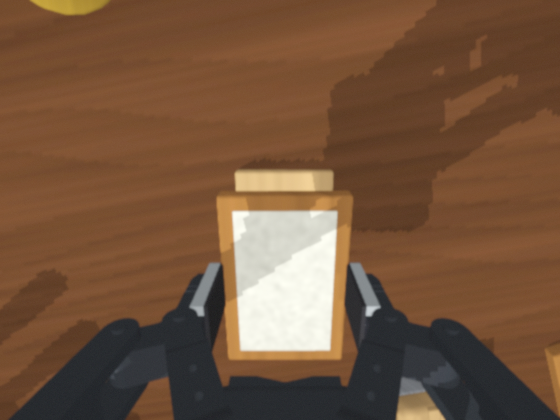

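```bash
python3 -m crank '[[[0,0,3],0],[[0,0,1],0],[[0,0,0.5],0],[[0,0,0],0]]'; python3 -m crank '[[[0,0,0.15],0],[[0,0,0],0]]'; python3 held.py
```

```text
t: 24.88
position: [0.5977, 0.0387, -0.0244]
orientation: [0.996, -0.092, 0.0, -0.0]
contact_force: [0.5, -0.6, -0.8]
gripper_width: 0.0577
t: 25.12
position: [0.5979, 0.0387, -0.0256]
orientation: [0.996, -0.093, 0.0, -0.0]
contact_force: [-0.0, -0.6, -0.2]
gripper_width: 0.0579
wrist board1 0.57 [221. 191. 130. 168.] xy [0.5975 0.0379] yaw -0.184 err 0.024
state [ 0.5978  0.0387 -0.0256] -0.1853 w 0.0576
board in tool: x -0.0002 y 0.0008 dyaw 0.001
```

```bash
python3 -m crank '[[[-0.08,0,0.1],0],[[0,0,0],0]]'; python3 -m crank '[[[0,0,0],0],[[0,0,0],0],[[0,0,0],0]]' 85;  python3 -m crank '[[[0,0,-2],0],[[0,0,-3],0],[[0,0,-4],0],[[0,0,-3],0],[[0,0,0],0]]' 100; python3 -m crank '[[[0,0,0],0]]'; python3 - <<'E'
from meas import *
meas("wrist","board1",dims=(.09,.06,.008,.018)); cv2.imwrite("pics/b5.png",robot.capture("wrist")[:,:,::-1])
E
```

```text
t: 25.48
position: [0.5979, 0.0387, -0.0257]
orientation: [0.996, -0.093, 0.001, -0.0]
contact_force: [-1.3, -0.8, 8.8]
gripper_width: 0.0577
t: 25.85
position: [0.5965, 0.0387, -0.0273]
orientation: [0.996, -0.092, -0.0, 0.0]
contact_force: [-0.2, -0.2, -0.2]
gripper_width: 0.0727
t: 26.48
position: [0.5983, 0.0391, 0.0953]
orientation: [0.996, -0.093, 0.002, -0.0]
contact_force: [0.7, 0.0, 0.9]
gripper_width: 0.0857
t: 26.6
position: [0.5962, 0.0386, 0.0922]
orientation: [0.996, -0.093, -0.0, 0.0]
contact_force: [0.6, 0.7, 0.5]
gripper_width: 0.085
```

View pics/b5.png

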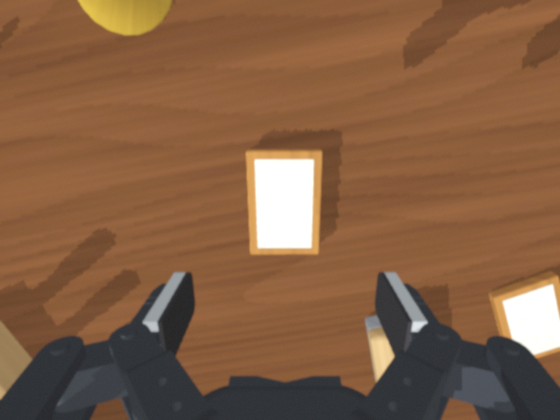

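```bash
python3 - <<'E'
from meas import *
meas("wrist","board1",dims=(.09,.06,.008,.018),pmin=.1)
meas("wrist","base",dims=(.09,.06,.0,.018),pmin=.1)
plan((.5,-.08,.2,.0),(.43,-.177,.14,.2))
E
```

```text
wrist board1 0.85 [251. 148.  74. 109.] xy [0.5978 0.0378] yaw -0.183 err 0.017
[[[-1.8,3.4,-2.7],-0.046],[[-2.0,3.2,-2.7],-0.046],[[-2.1,3.2,-2.7],-0.046],[[-2.3,3.1,-2.7],-0.046],[[-2.3,3.2,2.0],-0.067]]
[[[-2.6,3.1,2.0],-0.067],[[-2.7,2.9,2.0],-0.067]]
end [ 0.4301 -0.1769  0.1404] 0.2
```

```bash
python3 -m crank '[[[-1.8,3.4,-2.7],-0.046],[[-2.0,3.2,-2.7],-0.046],[[-2.1,3.2,-2.7],-0.046],[[-2.3,3.1,-2.7],-0.046],[[-2.3,3.2,2.0],-0.067]]'; python3 -m crank '[[[-2.6,3.1,2.0],-0.067],[[-2.7,2.9,2.0],-0.067],[[0,0,0],0],[[0,0,0],0],[[0,0,0],0]]'; python3 - <<'E'
from meas import *
r=meas("wrist","board1"); cv2.imwrite("pics/d1.png",robot.capture("wrist")[:,:,::-1]); print(robot.read_state()["joint_positions"].round(2))
r.sort(key=lambda b:np.hypot(b[0]-.43,b[1]+.177))
x,y,a=r[0]; x+=.001*-np.sin(a); y+=.001*np.cos(a)
plan((x,y,.03,a),(x,y,-.02),dec=2)
E
```

```text
t: 27.58
position: [0.4788, -0.1129, 0.1837]
orientation: [0.999, 0.034, 0.003, 0.001]
contact_force: [1.0, -1.3, -1.8]
gripper_width: 0.0852
t: 28.2
position: [0.4315, -0.176, 0.1415]
orientation: [0.995, 0.1, 0.001, 0.0]
contact_force: [-0.0, 0.2, 0.1]
gripper_width: 0.0857
wrist board1 0.97 [255. 145.  62.  88.] xy [ 0.4314 -0.1792] yaw 0.229 err 0.019
wrist board1 0.72 [400. 192.  73.  82.] xy [ 0.4143 -0.3435] yaw 0.179 err 0.04
[ 0.76  0.36 -0.58  1.99  0.26  0.87 -1.33]
[[[-0.01,0.07,3.71],-0.009],[[-0.01,0.07,3.71],-0.009],[[-0.01,0.06,3.71],-0.009],[[0.0,0.0,5.0],0.0]]
end [ 0.4312 -0.1782 -0.02  ] 0.228
```

View pics/d1.png

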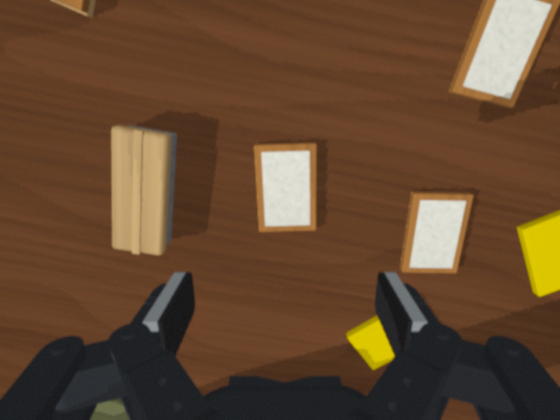

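```bash
python3 -m crank '[[[-0.01,0.07,3.71],-0.009],[[-0.01,0.07,3.71],-0.009],[[-0.01,0.06,3.71],-0.009],[[0.0,0.0,4.0],0.0],[[0,0,1],0]]'; python3 -m crank '[[[0,0,0.8],0],[[0,0,0.6],0],[[0,0,0],0],[[0,0,0],0]]'; python3 meas.py wrist board1
```

```text
t: 28.98
position: [0.4296, -0.1781, -0.022]
orientation: [0.994, 0.114, -0.001, -0.001]
contact_force: [-0.2, 0.0, 0.7]
gripper_width: 0.0856
t: 29.48
position: [0.4308, -0.1792, -0.0338]
orientation: [0.994, 0.113, 0.0, 0.0]
contact_force: [-0.8, 0.4, 0.7]
gripper_width: 0.0854
wrist board1 0.69 [218. 189. 134. 170.] xy [ 0.4305 -0.1791] yaw 0.228 err 0.017
```

```bash
python3 -m crank '[[[0,-0.08,0],0],[[0,0,0],0],[[0,0,0],0],[[0,0,0],0],[[0,0,0],0]]' 45 60; python3 -m crank '[[[0,0,-1],0],[[0,0,-2],0],[[0,0,-5],0],[[0,0,-5],0],[[0,0,0],0]]'; python3 held.py; python3 - <<'E'
from meas import *
plan((.5,-.08,.14,0),(.5973,.039,.06,-.184),(.5973,.039,.03,-.184),dec=2)
E
```

```text
t: 30.2
position: [0.4303, -0.1781, -0.0337]
orientation: [0.994, 0.113, 0.0, 0.0]
contact_force: [-1.6, 0.1, 11.4]
gripper_width: 0.0578
t: 30.82
position: [0.4324, -0.1788, 0.0992]
orientation: [0.994, 0.113, 0.003, 0.002]
contact_force: [-0.9, -0.6, -0.7]
gripper_width: 0.0574
wrist board1 0.89 [219. 190. 136. 170.] xy [ 0.4327 -0.1799] yaw 0.226 err 0.034
wrist board1 0.62 [408. 210.  86.  93.] xy [ 0.4488 -0.2244] yaw -1.371 err 0.355
state [ 0.43   -0.1785  0.096 ] 0.2262 w 0.0577
board in tool: x 0.0022 y 0.0019 dyaw -0.001
board in tool: x 0.0080 y 0.0490 dyaw -1.597
[[[3.01,-2.68,-1.47],0.075],[[2.8,-2.89,-1.46],0.075],[[2.57,-3.1,-1.47],0.075],[[2.44,-2.97,2.0],0.046],[[2.29,-3.08,2.0],0.046]]
[[[2.16,-3.19,2.0],0.046],[[2.0,-3.28,2.0],0.046],[[0.0,0.0,3.0],0.001]]
end [0.5973 0.039  0.03  ] -0.184
```

```bash
python3 -m crank '[[[3.01,-2.68,-1.47],0.075],[[2.8,-2.89,-1.46],0.075],[[2.57,-3.1,-1.47],0.075],[[2.44,-2.97,2.0],0.046],[[2.29,-3.08,2.0],0.046]]'; python3 -m crank '[[[2.16,-3.19,2.0],0.046],[[2.0,-3.28,2.0],0.046],[[0.0,0.0,3.0],0.001],[[0,0,0],0],[[0,0,0],0]]';python3 -m crank '[[[0,0,0],0]]'; python3 held.py; python3 look.py e1
```

```text
t: 31.55
position: [0.5486, -0.0193, 0.0978]
orientation: [0.999, -0.046, -0.001, 0.0]
contact_force: [0.5, -0.9, 0.3]
gripper_width: 0.0577
t: 32.17
position: [0.5969, 0.039, 0.0295]
orientation: [0.996, -0.092, -0.001, 0.0]
contact_force: [-0.1, -0.6, 0.4]
gripper_width: 0.0576
t: 32.3
position: [0.5979, 0.039, 0.0307]
orientation: [0.996, -0.092, 0.001, -0.0]
contact_force: [1.1, -0.0, -0.1]
gripper_width: 0.0576
wrist board1 0.91 [238. 166.  97.  24.] xy [0.6067 0.0269] yaw -0.189 err 0.482
wrist board1 0.77 [220. 188. 132. 170.] xy [0.5983 0.038 ] yaw -0.183 err 0.028
state [0.5979 0.039  0.0307] -0.184 w 0.0579
board in tool: x 0.0109 y 0.0103 dyaw -0.005
board in tool: x 0.0006 y 0.0009 dyaw 0.001
```

View pics/e1_w.png

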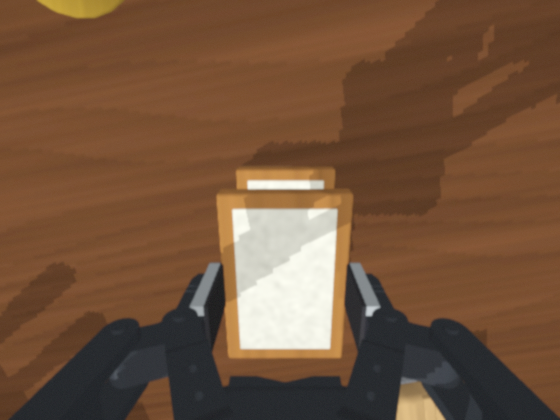

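```bash
python3 -m crank '[[[-0.06,0,3],0],[[0,0,1],0],[[0,0,0.4],0],[[0,0,0.1],0],[[0,0,0],0]]'; python3 -m crank '[[[0,0,0.15],0],[[0,0,0],0]]'; python3 held.py
```

```text
t: 33.17
position: [0.5972, 0.0397, -0.0148]
orientation: [0.996, -0.092, 0.0, -0.0]
contact_force: [-0.3, 0.3, 0.4]
gripper_width: 0.0576
t: 33.42
position: [0.5974, 0.0397, -0.0155]
orientation: [0.996, -0.092, 0.001, -0.0]
contact_force: [-1.6, -1.2, 8.0]
gripper_width: 0.0575
wrist board1 0.87 [217. 188. 136. 172.] xy [0.5978 0.0387] yaw -0.182 err 0.02
state [ 0.5973  0.0397 -0.0155] -0.1833 w 0.0578
board in tool: x 0.0006 y 0.0009 dyaw 0.002
```

```bash
python3 -m crank '[[[0,0.08,-0.1],0],[[0,0,0.1],0],[[0,0,0],0]]'; python3 -m crank '[[[0,0,0],0],[[0,0,0],0],[[0,0,0],0]]' 85;  python3 -m crank '[[[0,0,-2],0],[[0,0,-3],0],[[0,0,-4],0],[[0,0,-2],0],[[0,0,0],0]]' 100; python3 -m crank '[[[0,0,0],0]]'; python3 - <<'E'
from meas import *
meas("wrist","board1",dims=(.09,.06,.008,.028)); cv2.imwrite("pics/e2.png",robot.capture("wrist")[:,:,::-1])
plan((.5,-.15,.2,.0),(.414,-.3435,.14,.179))
E
```

```text
t: 33.9
position: [0.597, 0.0387, -0.0156]
orientation: [0.996, -0.092, 0.001, 0.0]
contact_force: [-3.2, -1.5, 11.8]
gripper_width: 0.0572
t: 34.28
position: [0.5965, 0.0388, -0.0171]
orientation: [0.996, -0.092, -0.0, -0.0]
contact_force: [-0.5, -0.5, -0.8]
gripper_width: 0.0725
t: 34.9
position: [0.5977, 0.039, 0.0945]
orientation: [0.996, -0.092, 0.002, -0.0]
contact_force: [0.8, -0.9, -0.2]
gripper_width: 0.0856
t: 35.02
position: [0.596, 0.0386, 0.0921]
orientation: [0.996, -0.091, -0.001, 0.0]
contact_force: [-0.3, 0.7, -0.6]
gripper_width: 0.0855
wrist board1 0.79 [246. 151.  77. 110.] xy [0.5966 0.0378] yaw -0.177 err 0.042
[[[-1.2,4.1,-2.2],-0.037],[[-1.3,4.0,-2.1],-0.037],[[-1.5,3.9,-2.2],-0.037],[[-1.7,3.9,-2.1],-0.037],[[-1.8,3.9,-2.2],-0.037]]
[[[-2.2,4.8,1.5],-0.044],[[-2.3,4.8,1.5],-0.044],[[-2.6,4.6,1.5],-0.044],[[-2.7,4.5,1.5],-0.044]]
end [ 0.4145 -0.3437  0.1399] 0.178
```

View pics/e2.png

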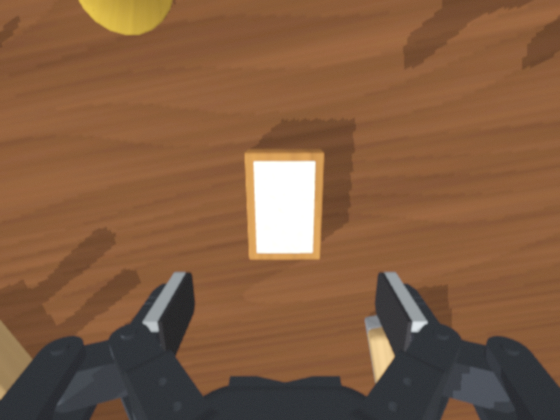

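Two boards are stacked and look in line. Next is board C at (.414,-.343).

```bash
python3 -m crank '[[[-1.2,4.1,-2.2],-0.037],[[-1.3,4.0,-2.1],-0.037],[[-1.5,3.9,-2.2],-0.037],[[-1.7,3.9,-2.1],-0.037],[[-1.8,3.9,-2.2],-0.037]]'; python3 -m crank '[[[-2.2,4.8,1.5],-0.044],[[-2.3,4.8,1.5],-0.044],[[-2.6,4.6,1.5],-0.044],[[-2.7,4.5,1.5],-0.044],[[0,0,0],0]]'; python3 -m crank '[[[0,0,0],0],[[0,0,0],0]]'; python3 - <<'E'
from meas import *
r=meas("wrist","board1"); cv2.imwrite("pics/f1.png",robot.capture("wrist")[:,:,::-1])
r.sort(key=lambda b:np.hypot(b[0]-.414,b[1]+.3435))
x,y,a=r[0]; x+=.001*-np.sin(a); y+=.001*np.cos(a)
plan((x,y,.03,a),(x,y,-.02),dec=2)
E
```

```text
t: 35.8
position: [0.4993, -0.1512, 0.201]
orientation: [1.0, 0.002, -0.001, -0.0]
contact_force: [-0.1, 0.3, 0.0]
gripper_width: 0.0854
t: 36.42
position: [0.4111, -0.3476, 0.1387]
orientation: [0.996, 0.085, -0.002, -0.001]
contact_force: [-0.7, 1.0, 0.4]
gripper_width: 0.0854
t: 36.67
position: [0.4162, -0.3421, 0.1414]
orientation: [0.996, 0.09, 0.0, -0.0]
contact_force: [0.1, -0.6, -0.2]
gripper_width: 0.0853
wrist board1 0.71 [255. 144.  58.  91.] xy [ 0.4144 -0.3431] yaw 0.189 err 0.02
[[[-0.05,-0.03,3.72],-0.003],[[-0.06,-0.02,3.71],-0.003],[[-0.05,-0.03,3.72],-0.003],[[0.0,0.0,5.0],0.0]]
end [ 0.4142 -0.3421 -0.02  ] 0.189
```

View pics/f1.png

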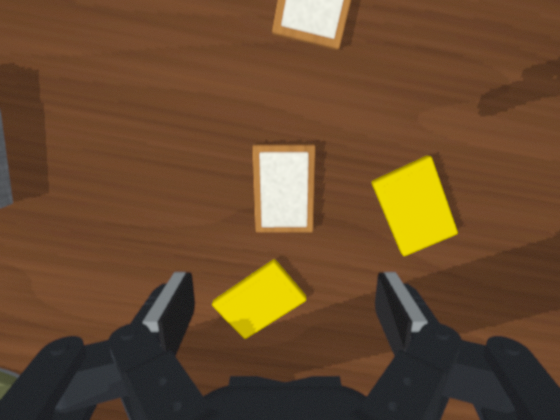

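```bash
python3 -m crank '[[[-0.05,-0.03,3.72],-0.003],[[-0.06,-0.02,3.71],-0.003],[[-0.05,-0.03,3.72],-0.003],[[0.0,0.0,4.0],0.0],[[0,0,1],0]]'; python3 -m crank '[[[0,0,0.8],0],[[0,0,0.58],0],[[0,0,0],0],[[0,0,0],0]]'; python3 meas.py wrist board1;python3 -m crank '[[[0,0,0],0],[[0,0,0],0],[[0,0,0],0],[[0,0,0],0],[[0,0,0],0]]' 45 60; python3 -m crank '[[[0,0,-1],0],[[0,0,-2],0],[[0,0,-5],0],[[0,0,-5],0],[[0,0,0],0]]'; python3 - <<'E'
from meas import *
plan((.5,-.15,.14,0),(.5967,.039,.07,-.184),(.5967,.039,.04,-.184),dec=2)
E
```

```text
t: 37.45
position: [0.4127, -0.3417, -0.0221]
orientation: [0.996, 0.094, -0.001, -0.001]
contact_force: [0.2, -0.1, 1.3]
gripper_width: 0.0853
t: 37.95
position: [0.4138, -0.3433, -0.0335]
orientation: [0.996, 0.093, 0.0, 0.0]
contact_force: [0.3, 0.3, -0.5]
gripper_width: 0.0853
wrist board1 0.67 [216. 188. 132. 169.] xy [ 0.4139 -0.3431] yaw 0.185 err 0.017
t: 38.67
position: [0.4135, -0.3432, -0.0334]
orientation: [0.996, 0.093, 0.0, 0.0]
contact_force: [-1.3, 0.9, 8.4]
gripper_width: 0.0579
t: 39.3
position: [0.4156, -0.3443, 0.0998]
orientation: [0.996, 0.093, 0.003, 0.003]
contact_force: [-0.3, -0.5, -1.0]
gripper_width: 0.0576
[[[2.97,-4.38,-1.0],0.047],[[2.77,-4.52,-1.01],0.047],[[2.55,-4.64,-1.0],0.047],[[2.33,-4.76,-1.01],0.047],[[1.93,-3.78,1.4],0.037]]
[[[1.78,-3.85,1.4],0.037],[[1.65,-3.92,1.4],0.037],[[1.49,-3.97,1.4],0.037],[[1.35,-4.03,1.4],0.037],[[0.0,0.0,3.0],-0.002]]
end [0.5967 0.039  0.04  ] -0.184
```

```bash
python3 -m crank '[[[2.97,-4.38,-1.0],0.047],[[2.77,-4.52,-1.01],0.047],[[2.55,-4.64,-1.0],0.047],[[2.33,-4.76,-1.01],0.047],[[1.93,-3.78,1.4],0.037]]'; python3 -m crank '[[[1.78,-3.85,1.4],0.037],[[1.65,-3.92,1.4],0.037],[[1.49,-3.97,1.4],0.037],[[1.35,-4.03,1.4],0.037],[[0.0,0.0,3.0],-0.002]]';python3 -m crank '[[[0,0,0],0],[[0,0,0],0],[[0,0,0],0]]'; python3 held.py; python3 look.py g1
```

```text
t: 39.92
position: [0.5185, -0.1087, 0.1228]
orientation: [1.0, -0.019, 0.001, 0.0]
contact_force: [-0.1, -0.8, -0.5]
gripper_width: 0.0575
t: 40.55
position: [0.5959, 0.0456, 0.0356]
orientation: [0.996, -0.089, 0.001, -0.002]
contact_force: [-0.1, -1.3, -1.7]
gripper_width: 0.0577
t: 40.92
position: [0.5949, 0.0396, 0.0371]
orientation: [0.996, -0.093, 0.001, -0.0]
contact_force: [-0.8, -0.6, -0.5]
gripper_width: 0.0576
wrist board1 0.76 [217. 188. 136. 171.] xy [0.5958 0.0386] yaw -0.184 err 0.023
wrist board1 0.63 [235. 165. 102.  22.] xy [0.6257 0.0563] yaw 1.402 err 0.46
state [0.5949 0.0398 0.0371] -0.1853 w 0.0576
board in tool: x 0.0011 y 0.0010 dyaw 0.001
board in tool: x 0.0272 y -0.0219 dyaw 1.587
```

View pics/g1_w.png

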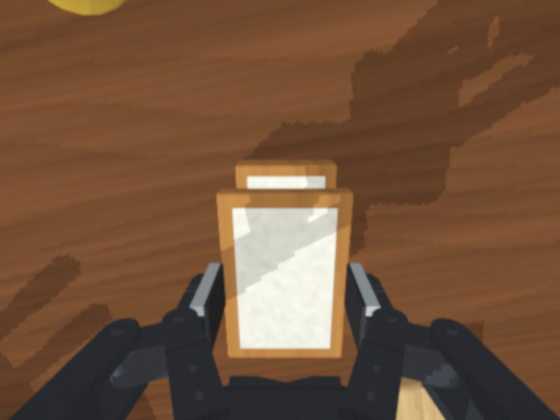

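```bash
python3 -m crank '[[[0.13,0.05,2.5],0],[[0,0,1],0],[[0,0,0.4],0],[[0,0,0.2],0],[[0,0,0],0]]'; python3 -m crank '[[[0,0,0.15],0],[[0,0,0],0]]'; python3 held.py
```

```text
t: 41.8
position: [0.5959, 0.0397, -0.0046]
orientation: [0.996, -0.092, 0.0, -0.0]
contact_force: [-0.3, -0.6, 0.4]
gripper_width: 0.0577
t: 42.05
position: [0.5961, 0.0397, -0.0054]
orientation: [0.996, -0.092, 0.001, -0.0]
contact_force: [-2.3, -0.9, 6.2]
gripper_width: 0.0576
wrist board1 0.72 [217. 189. 137. 168.] xy [0.5964 0.0386] yaw -0.183 err 0.029
state [ 0.5961  0.0397 -0.0053] -0.1842 w 0.0576
board in tool: x 0.0006 y 0.0011 dyaw 0.002
```

```bash
python3 -m crank '[[[0.05,0.08,-0.15],0],[[0,0,0.15],0],[[0,0,0],0]]'; python3 -m crank '[[[0,0,0],0],[[0,0,0],0],[[0,0,0],0]]' 85;  python3 -m crank '[[[0,0,-2],0],[[0,0,-3],0],[[0,0,-4],0],[[0,0,-1],0],[[0,0,0],0]]' 100; python3 -m crank '[[[0,0,0],0]]'; python3 - <<'E'
from meas import *
meas("wrist","board1",dims=(.09,.06,.008,.038)); cv2.imwrite("pics/g2.png",robot.capture("wrist")[:,:,::-1])
plan((.58,-.15,.2,.0),(.594,-.336,.14,-.03))
E
```

```text
t: 42.52
position: [0.5964, 0.0386, -0.0054]
orientation: [0.996, -0.092, 0.001, 0.0]
contact_force: [-2.4, -1.5, 10.3]
gripper_width: 0.0579
t: 42.9
position: [0.5959, 0.0388, -0.0067]
orientation: [0.996, -0.092, -0.0, -0.0]
contact_force: [0.3, 0.0, -0.7]
gripper_width: 0.0726
t: 43.52
position: [0.5961, 0.0386, 0.0937]
orientation: [0.996, -0.092, 0.0, 0.0]
contact_force: [-0.1, 0.5, 0.2]
gripper_width: 0.0852
t: 43.65
position: [0.5951, 0.0385, 0.0922]
orientation: [0.996, -0.092, -0.001, 0.0]
contact_force: [0.2, -0.2, 0.7]
gripper_width: 0.0854
wrist board1 0.93 [245. 152.  79. 115.] xy [0.5953 0.0379] yaw -0.184 err 0.042
[[[0.5,4.7,-2.7],-0.046],[[0.3,4.7,-2.7],-0.046],[[0.0,4.8,-2.7],-0.046],[[-0.2,4.7,-2.7],-0.046],[[0.4,4.6,1.5],0.007]]
[[[0.4,4.7,1.5],0.007],[[0.4,4.6,1.5],0.007],[[0.4,4.7,1.5],0.007]]
end [ 0.5935 -0.3362  0.1404] -0.028
```

View pics/g2.png

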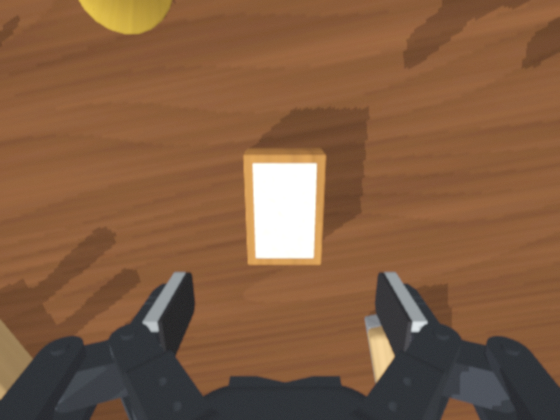

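```bash
python3 -m crank '[[[0.5,4.7,-2.7],-0.046],[[0.3,4.7,-2.7],-0.046],[[0.0,4.8,-2.7],-0.046],[[-0.2,4.7,-2.7],-0.046],[[0.4,4.6,1.5],0.007]]'; python3 -m crank '[[[0.4,4.7,1.5],0.007],[[0.4,4.6,1.5],0.007],[[0.4,4.7,1.5],0.007],[[0,0,0],0],[[0,0,0],0]]'; python3 -m crank '[[[0,0,0],0],[[0,0,0],0]]'; python3 - <<'E'
from meas import *
r=meas("wrist","board1"); cv2.imwrite("pics/i1.png",robot.capture("wrist")[:,:,::-1])
r.sort(key=lambda b:np.hypot(b[0]-.594,b[1]+.336))
x,y,a=r[0]; x+=.001*-np.sin(a); y+=.001*np.cos(a)
plan((x,y,.03,a),(x,y,-.02),dec=2)
E
```

```text
t: 44.42
position: [0.5856, -0.1979, 0.1894]
orientation: [1.0, -0.004, 0.003, 0.001]
contact_force: [1.0, 0.1, 0.7]
gripper_width: 0.0855
t: 45.05
position: [0.5941, -0.3353, 0.1407]
orientation: [1.0, -0.014, -0.0, -0.001]
contact_force: [-0.0, 1.3, 0.7]
gripper_width: 0.0855
t: 45.3
position: [0.5947, -0.3349, 0.1421]
orientation: [1.0, -0.013, 0.0, 0.0]
contact_force: [-0.2, -0.5, -0.4]
gripper_width: 0.0854
wrist board1 0.63 [253. 139.  66.  93.] xy [ 0.595  -0.3392] yaw -0.029 err 0.022
[[[0.02,0.09,3.73],0.0],[[0.02,0.08,3.73],0.0],[[0.03,0.09,3.73],0.0],[[0.0,0.0,5.0],0.0]]
end [ 0.595  -0.3382 -0.02  ] -0.027
```

View pics/i1.png

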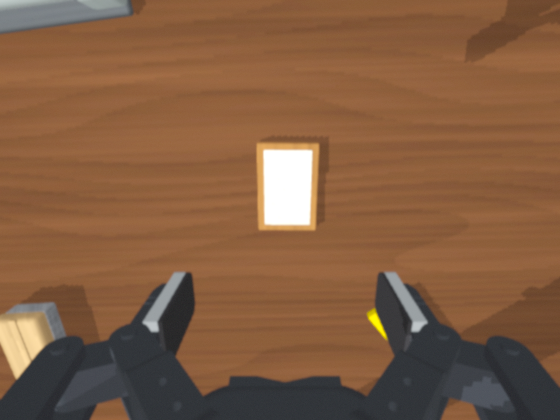

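```bash
python3 -m crank '[[[0.02,0.09,3.73],0.0],[[0.02,0.08,3.73],0.0],[[0.03,0.09,3.73],0.0],[[0.0,0.0,4.0],0.0],[[0,0,1],0]]'; python3 -m crank '[[[0,0,0.8],0],[[0,0,0.58],0],[[0,0,0],0],[[0,0,0],0]]'; python3 meas.py wrist board1;python3 -m crank '[[[0,0,0],0],[[0,0,0],0],[[0,0,0],0],[[0,0,0],0],[[0,0,0],0]]' 45 60; python3 -m crank '[[[0,0,-1],0],[[0,0,-2],0],[[0,0,-5],0],[[0,0,-5],0],[[0,0,0],0]]'; python3 - <<'E'
from meas import *
plan((.59,-.15,.14,-.05),(.5967,.039,.08,-.184),(.5967,.039,.05,-.184),dec=2)
E
```

```text
t: 46.08
position: [0.593, -0.3379, -0.0229]
orientation: [1.0, -0.014, -0.002, -0.001]
contact_force: [0.8, -0.6, 1.1]
gripper_width: 0.0856
t: 46.58
position: [0.5952, -0.339, -0.0333]
orientation: [1.0, -0.014, 0.001, 0.0]
contact_force: [-0.1, -0.5, 0.5]
gripper_width: 0.0855
wrist board1 0.79 [213. 194. 136. 170.] xy [ 0.5946 -0.3391] yaw -0.029 err 0.011
t: 47.3
position: [0.5952, -0.3389, -0.0334]
orientation: [1.0, -0.014, 0.0, 0.0]
contact_force: [-0.8, -0.6, 5.8]
gripper_width: 0.0578
t: 47.92
position: [0.5979, -0.3397, 0.1023]
orientation: [1.0, -0.014, 0.004, 0.002]
contact_force: [-0.1, 0.2, -1.3]
gripper_width: 0.0576
[[[-0.33,-4.74,-0.94],0.005],[[-0.36,-4.73,-0.95],0.005],[[-0.38,-4.73,-0.94],0.005],[[-0.4,-4.73,-0.94],0.005],[[-0.06,-4.73,1.5],0.034]]
[[[-0.22,-4.72,1.5],0.034],[[-0.39,-4.71,1.5],0.034],[[-0.54,-4.7,1.5],0.034],[[0.0,0.0,3.0],0.0]]
end [0.5967 0.039  0.05  ] -0.184
```

```bash
python3 -m crank '[[[-0.33,-4.74,-0.94],0.005],[[-0.36,-4.73,-0.95],0.005],[[-0.38,-4.73,-0.94],0.005],[[-0.4,-4.73,-0.94],0.005],[[-0.06,-4.73,1.5],0.034]]'; python3 -m crank '[[[-0.22,-4.72,1.5],0.034],[[-0.39,-4.71,1.5],0.034],[[-0.54,-4.7,1.5],0.034],[[0.0,0.0,3.0],0.0],[[0,0,0],0]]';python3 -m crank '[[[0,0,0],0],[[0,0,0],0]]'; python3 held.py; python3 look.py k1
```

```text
t: 48.55
position: [0.5893, -0.1004, 0.1203]
orientation: [0.999, -0.042, 0.002, 0.0]
contact_force: [-0.6, -0.2, -0.5]
gripper_width: 0.0575
t: 49.18
position: [0.5914, 0.04, 0.0418]
orientation: [0.996, -0.091, -0.002, 0.001]
contact_force: [-0.1, -1.1, -0.6]
gripper_width: 0.0573
t: 49.42
position: [0.5943, 0.0391, 0.0447]
orientation: [0.996, -0.093, 0.001, -0.0]
contact_force: [0.2, -0.2, -0.3]
gripper_width: 0.0578
wrist board1 0.85 [235. 162. 102.  29.] xy [0.6049 0.0271] yaw -0.174 err 0.425
state [0.5941 0.0393 0.0445] -0.1854 w 0.0574
board in tool: x 0.0129 y 0.0100 dyaw 0.011
```

View pics/k1_w.png

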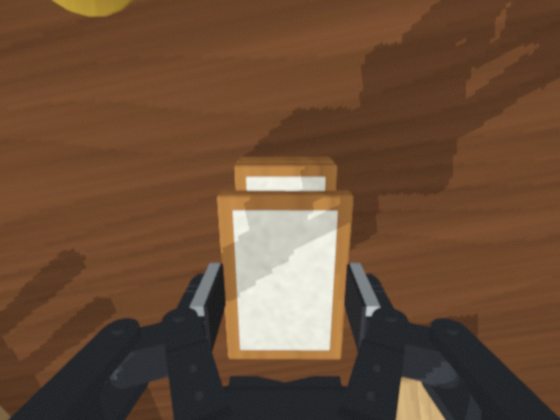

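```bash
python3 -m crank '[[[0.29,0,2.2],0],[[0,0,1],0],[[0,0,0.4],0],[[0,0,0.25],0],[[0,0,0],0]]'; python3 held.py; python3 -m crank '[[[0,0,0.15],0],[[0,0,0],0]]'; python3 held.py
```

```text
t: 50.3
position: [0.5965, 0.0395, 0.0053]
orientation: [0.996, -0.092, 0.0, -0.0]
contact_force: [1.0, 0.0, -0.4]
gripper_width: 0.0578
wrist board1 0.73 [216. 190. 134. 169.] xy [0.5959 0.0385] yaw -0.185 err 0.029
state [0.5966 0.0395 0.0054] -0.1842 w 0.0576
board in tool: x -0.0005 y 0.0011 dyaw -0.001
t: 50.65
position: [0.5968, 0.0395, 0.0046]
orientation: [0.996, -0.092, 0.001, -0.0]
contact_force: [-1.9, -0.6, 7.1]
gripper_width: 0.0572
wrist board1 0.94 [216. 189. 135. 173.] xy [0.5963 0.0386] yaw -0.183 err 0.025
state [0.5968 0.0395 0.0046] -0.1843 w 0.0573
board in tool: x -0.0002 y 0.0009 dyaw 0.001
```

```bash
python3 -m crank '[[[0.05,0.07,-0.15],0],[[0,0,0.15],0],[[0,0,0],0]]'; python3 -m crank '[[[0,0,0],0],[[0,0,0],0],[[0,0,0],0]]' 85;  python3 -m crank '[[[0,0,-2],0],[[0,0,-3],0],[[0,0,-4],0],[[-2,-3,-3],0],[[0,0,0],0]]' 100; python3 -m crank '[[[0,0,0],0],[[0,0,0],0]]'; python3 - <<'E'
from meas import *
meas("wrist","board1",dims=(.09,.06,.008,.048)); cv2.imwrite("pics/k2.png",robot.capture("wrist")[:,:,::-1])
meas("wrist","eraser"); 
for n in("scene","side"):
    cv2.imwrite(f"pics/k_{n}.png",robot.capture(n)[:,:,::-1]); meas(n,"eraser")
E
```

```text
t: 51.12
position: [0.5971, 0.0385, 0.0045]
orientation: [0.996, -0.092, 0.001, 0.0]
contact_force: [-3.1, -0.6, 10.5]
gripper_width: 0.0579
t: 51.5
position: [0.5966, 0.0386, 0.0033]
orientation: [0.996, -0.092, -0.0, -0.0]
contact_force: [0.5, -0.8, 0.0]
gripper_width: 0.0727
t: 52.12
position: [0.5831, 0.0757, 0.1263]
orientation: [0.996, -0.09, 0.002, -0.002]
contact_force: [-0.1, 0.1, 0.8]
gripper_width: 0.085
t: 52.38
position: [0.5822, 0.0706, 0.1225]
orientation: [0.996, -0.093, -0.001, 0.0]
contact_force: [-0.2, 0.2, -0.2]
gripper_width: 0.0854
wrist board1 0.74 [284. 124.  74. 110.] xy [0.5959 0.0381] yaw -0.185 err 0.039
wrist eraser 0.86 [400. 274.  48.  48.] xy [ 0.4649 -0.1095] yaw -1.078 err 0.64
scene eraser 0.83 [252. 191.  21.  34.] xy [ 0.4015 -0.0455] yaw -0.011 err 0.147
side eraser 0.96 [290. 233.  46.  34.] xy [ 0.4054 -0.0405] yaw 0.08 err 0.151
```

View pics/k2.png

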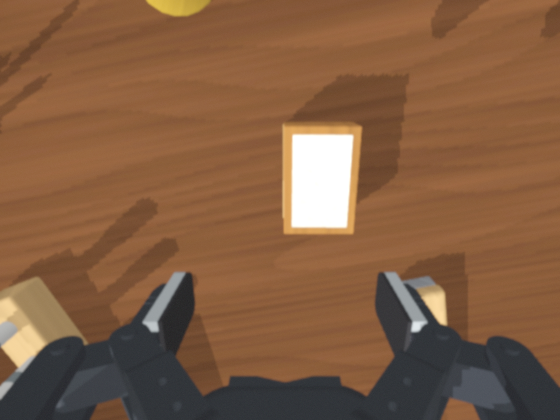

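View pics/k_scene.png

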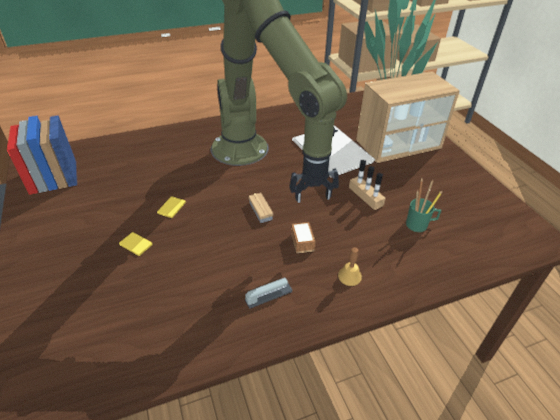

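Eraser found shifted, from (.413,-.004) to (.403,-.043), so the knock has happened. All four boards are stacked. Going over the eraser.

```bash
python3 - <<'E'
from meas import *
plan((.403,-.043,.16,.0))
E
```

```text
[[[-3.9,3.6,-0.9],-0.046],[[-4.0,3.5,-0.9],-0.046],[[-4.2,3.3,-0.9],-0.046],[[-4.4,3.0,-0.9],-0.046]]
end [ 0.403  -0.0426  0.1595] -0.0
```

```bash
python3 -m crank '[[[-3.9,3.6,-0.9],-0.046],[[-4.0,3.5,-0.9],-0.046],[[-4.2,3.3,-0.9],-0.046],[[-4.4,3.0,-0.9],-0.046],[[0,0,0],0]]'; python3 -m crank '[[[0,0,0],0],[[0,0,0],0]]'; python3 - <<'E'
from meas import *
r=meas("wrist","eraser"); cv2.imwrite("pics/m1.png",robot.capture("wrist")[:,:,::-1])
s=robot.read_state(); im=robot.capture("wrist"); 
o=robot.outline_of("wrist","eraser")
if o: v=im.copy(); v[o[0]["pixels"]]=[255,0,0]; cv2.imwrite("pics/m1m.png",v[:,:,::-1])
E
```

```text
t: 53.55
position: [0.4, -0.045, 0.1601]
orientation: [1.0, -0.002, -0.001, 0.001]
contact_force: [1.2, 0.7, 0.1]
gripper_width: 0.0854
t: 53.8
position: [0.4041, -0.0417, 0.1595]
orientation: [1.0, 0.0, 0.0, -0.0]
contact_force: [-0.5, -0.1, 0.1]
gripper_width: 0.0851
wrist eraser 0.6 [257. 127.  55. 121.] xy [ 0.4029 -0.0432] yaw 0.029 err 0.042
```

View pics/m1.png

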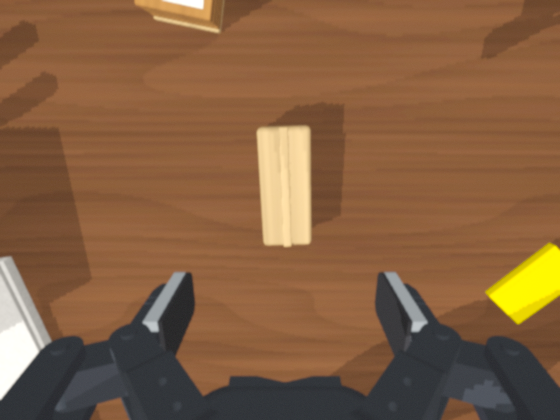

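```bash
python3 - <<'E'
from meas import *
plan((.4029,-.0422,.04,.029),(.4029,-.0422,-.005),dec=2)
E
```

```text
[[[-0.01,0.01,3.98],-0.009],[[-0.01,0.0,3.97],-0.009],[[-0.02,0.01,3.98],-0.009],[[0.0,0.0,4.5],0.0]]
end [ 0.4029 -0.0422 -0.005 ] 0.028
```

```bash
python3 -m crank '[[[-0.01,0.01,3.98],-0.009],[[-0.01,0.0,3.97],-0.009],[[-0.02,0.01,3.98],-0.009],[[0.0,0.0,3.5],0.0],[[0,0,1],0]]'; python3 -m crank '[[[0,0,0.8],0],[[0,0,0.75],0],[[0,0,0],0],[[0,0,0],0]]'; python3 meas.py wrist eraser; python3 look.py m2
```

```text
t: 54.68
position: [0.4016, -0.0423, -0.0063]
orientation: [1.0, 0.014, -0.002, -0.0]
contact_force: [1.2, -0.9, 0.9]
gripper_width: 0.0853
t: 55.18
position: [0.4029, -0.0428, -0.0198]
orientation: [1.0, 0.013, 0.0, 0.0]
contact_force: [1.1, -0.6, 0.3]
gripper_width: 0.0854
```

View pics/m2_w.png

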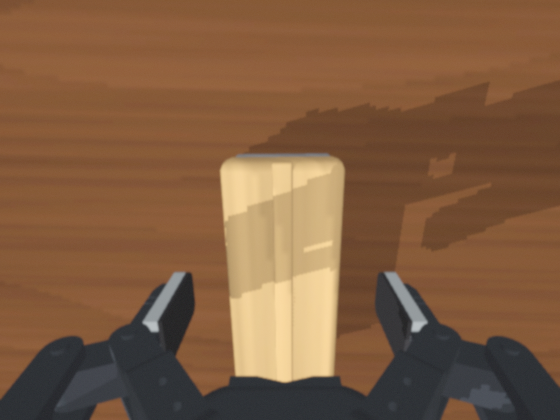

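View pics/m2.png

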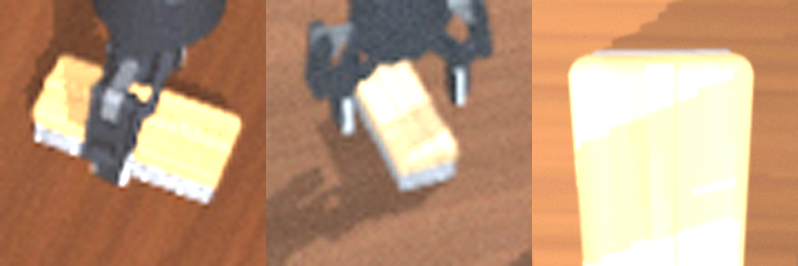

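```bash
python3 -m crank '[[[0,0,0],0],[[0,0,0],0],[[0,0,0],0],[[0,0,0],0],[[0,0,0],0]]' 35 60; python3 -m crank '[[[0,0,-1],0],[[0,0,-2],0],[[0,0,-5],0],[[0,0,-5],0],[[0,0,0],0]]'; python3 -m crank '[[[0,0,0],0],[[0,0,0],0]]'; python3 look.py m3; python3 - <<'E'
from meas import *
plan((.5,.0,.15,-.1),(.5967,.039,.11,-.184),dec=2)
E
```

```text
t: 56.05
position: [0.4026, -0.0427, -0.02]
orientation: [1.0, 0.014, 0.0, 0.0]
contact_force: [-1.0, 0.2, 7.6]
gripper_width: 0.0488
t: 56.68
position: [0.4045, -0.0428, 0.1131]
orientation: [1.0, 0.013, 0.003, 0.001]
contact_force: [0.8, 0.0, -2.8]
gripper_width: 0.0483
t: 56.92
position: [0.4016, -0.0427, 0.1088]
orientation: [1.0, 0.013, -0.001, -0.0]
contact_force: [-0.0, -0.4, -0.9]
gripper_width: 0.0487
[[[3.31,-1.33,-1.37],0.042],[[3.24,-1.46,-1.37],0.042],[[3.19,-1.61,-1.37],0.042],[[3.08,-1.61,1.33],0.028],[[3.03,-1.7,1.34],0.028]]
[[[2.98,-1.78,1.33],0.028]]
end [0.5967 0.0391 0.11  ] -0.183
```

View pics/m3_w.png

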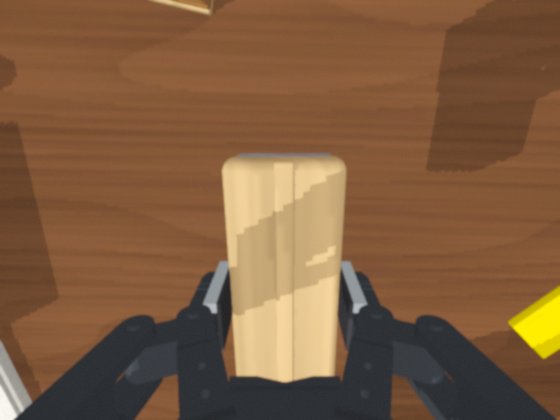

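View pics/m3.png

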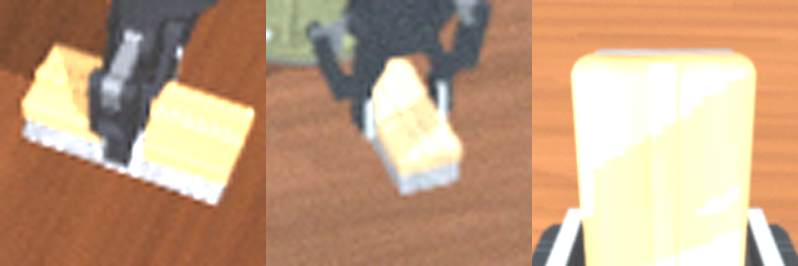

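```bash
python3 -m crank '[[[3.31,-1.33,-1.37],0.042],[[3.24,-1.46,-1.37],0.042],[[3.19,-1.61,-1.37],0.042],[[3.08,-1.61,1.33],0.028],[[3.03,-1.7,1.34],0.028]]'; python3 -m crank '[[[2.98,-1.78,1.33],0.028],[[0,0,0],0],[[0,0,0],0],[[0,0,0],0]]'; python3 look.py n1; python3 -c "
from h import *
s=robot.read_state();print(s['position'],yaw_now(s),s['gripper_width']); plan((.597,.0389,.06,-.184),dec=2)"
```

```text
t: 57.7
position: [0.566, 0.0263, 0.1232]
orientation: [0.997, -0.078, -0.0, 0.0]
contact_force: [0.6, -0.2, 0.4]
gripper_width: 0.0488
t: 58.2
position: [0.5966, 0.0382, 0.111]
orientation: [0.996, -0.092, -0.0, 0.0]
contact_force: [-0.3, 0.4, -0.9]
gripper_width: 0.0487
[0.5970885  0.03827308 0.11135238] -0.1836924856766215 0.048622524165371994
[[[-0.02,-0.06,5.14],0.0]]
end [0.597  0.0389 0.06  ] -0.184
```

View pics/n1_w.png

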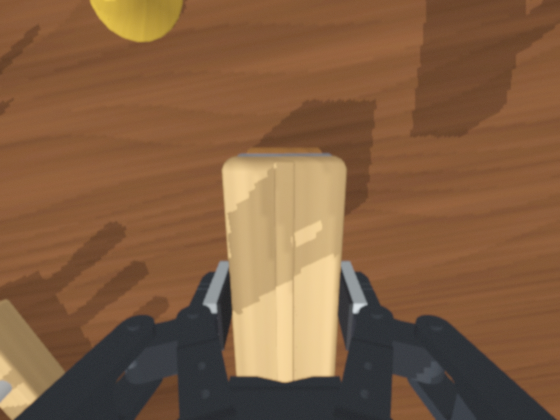

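```bash
python3 -m crank '[[[-0.02,-0.06,5.1],0],[[0,0,1.8],0],[[0,0,0.8],0],[[0,0,0.3],0],[[0,0,0],0]]'; python3 -m crank '[[[0,0,0.15],0],[[0,0,0],0]]'; python3 -m crank '[[[0,0,0.1],0],[[0,0,0],0]]'
```

```text
t: 58.98
position: [0.5979, 0.0395, 0.0317]
orientation: [0.996, -0.091, 0.001, -0.0]
contact_force: [0.2, -0.1, -0.6]
gripper_width: 0.0485
t: 59.22
position: [0.5975, 0.0394, 0.0298]
orientation: [0.996, -0.092, 0.0, -0.0]
contact_force: [-0.3, 0.0, -1.1]
gripper_width: 0.0487
t: 59.48
position: [0.5972, 0.0394, 0.0283]
orientation: [0.996, -0.091, -0.0, 0.0]
contact_force: [0.3, -0.7, -0.9]
gripper_width: 0.0489
```

```bash
python3 -m crank '[[[0,0.05,0.08],0],[[0,0,0],0]]'; python3 -m crank '[[[0,0,0.08],0],[[0,0,0],0]]'; python3 look.py n2
```

```text
t: 59.72
position: [0.5973, 0.0393, 0.0281]
orientation: [0.996, -0.091, 0.0, -0.0]
contact_force: [-2.2, 1.8, 5.5]
gripper_width: 0.0486
t: 59.98
position: [0.5973, 0.0393, 0.0281]
orientation: [0.996, -0.091, 0.001, -0.0]
contact_force: [-3.5, -0.1, 12.3]
gripper_width: 0.0484
```

View pics/n2.png

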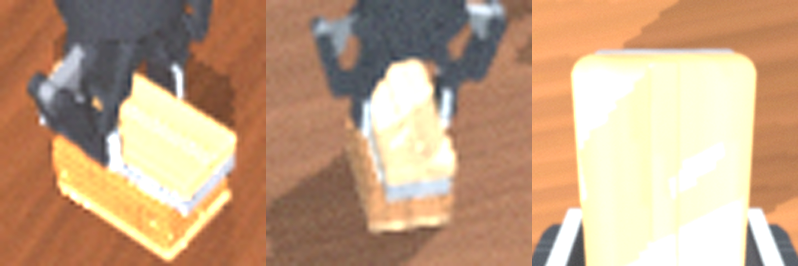

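Resting on the pile. I'll release and lift straight up, then check.

```bash
python3 -m crank '[[[0,0,-0.1],0],[[0,0,0],0],[[0,0,0],0],[[0,0,0],0]]' 80;  python3 -m crank '[[[0,0,-2],0],[[0,0,-3],0],[[0,0,-4],0],[[0,0,-5],0],[[0,0,0],0]]' 100; python3 -m crank '[[[0,0,0],0],[[0,0,0],0]]'; python3 - <<'E'
from meas import *
meas("wrist","eraser",dims=(.12,.05,.048,.082)); cv2.imwrite("pics/r1.png",robot.capture("wrist")[:,:,::-1])
E
```

```text
t: 60.62
position: [0.5971, 0.0389, 0.0275]
orientation: [0.996, -0.091, -0.0, 0.0]
contact_force: [-0.3, 0.7, -0.4]
gripper_width: 0.0685
t: 61.25
position: [0.5996, 0.0396, 0.1718]
orientation: [0.996, -0.092, 0.004, -0.001]
contact_force: [-0.1, 0.8, -1.0]
gripper_width: 0.0851
t: 61.5
position: [0.5963, 0.0386, 0.1663]
orientation: [0.996, -0.091, -0.001, 0.0]
contact_force: [0.3, 0.2, -0.2]
gripper_width: 0.0851
wrist eraser 0.93 [248. 126.  66. 140.] xy [0.5979 0.0381] yaw -0.176 err 0.033
```

View pics/r1.png

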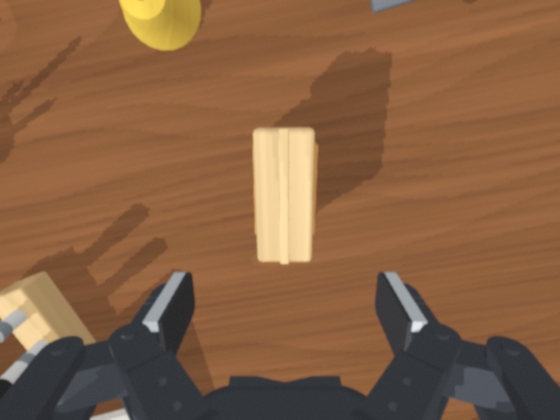

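```bash
python3 -m crank '[[[-3,4,-2],0],[[-4,4,-2],0],[[-3,5,0],0],[[0,5,0],0],[[0,0,0],0]]'; python3 - <<'E'
from h import *
a=robot.capture("side"); b=robot.capture("scene"); 
cv2.imwrite("pics/s_side.png",a[:,:,::-1]); cv2.imwrite("pics/s_scene.png",b[:,:,::-1])
f=lambda im,n,p,r:cv2.resize(im[int(p[1])-r:int(p[1])+r,int(p[0])-r:int(p[0])+r],(380,380),interpolation=3)
c=[f(im,n,proj(*cam(n),[.597,.038,.04])[0],30) for im,n in((a,"side"),(b,"scene"))]
cv2.imwrite("pics/s1.png",np.hstack(c)[:,:,::-1])
E
```

```text
t: 62.28
position: [0.4646, -0.1243, 0.2074]
orientation: [0.995, -0.095, -0.001, 0.001]
contact_force: [1.1, 0.2, 0.7]
gripper_width: 0.0847
```

View pics/s1.png

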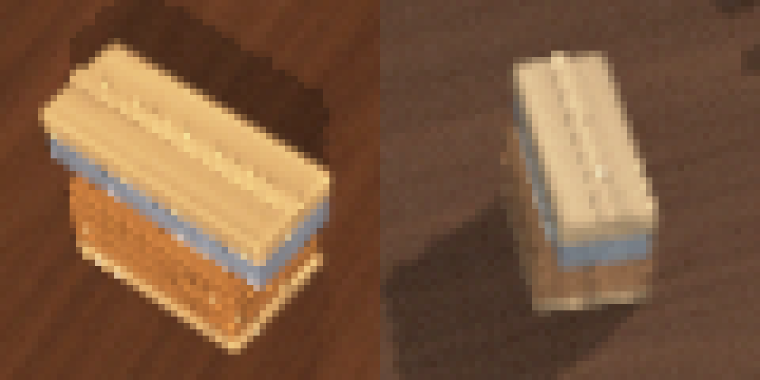

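View pics/s_side.png

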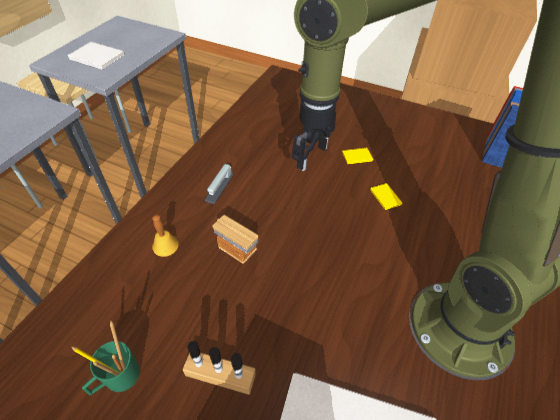

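View pics/s_scene.png

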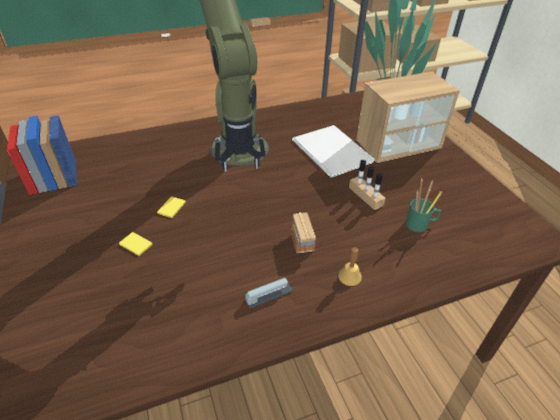

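```bash
python3 -c "
from cell import robot
print(robot.job_done())"
```

```text
the job is handed in; nothing more can be done
None
```

The job is done and handed in at about 62 s of the 210 s allowed; `job_done()` reports no verdict.

**What I did:**
- **Caps:** I pressed all three marker caps. Each one hit a hard stop at the same height, with 15–19 N at the wrist.
- **Boards:** I stacked the four white boards on the pine base, white side up. I left the two yellow look-alikes and the bell, stapler and mug alone.
- **Eraser:** I laid it on top, pad down and along the boards. It had been knocked about 4 cm during the run, so I measured its position again before gripping it.

**Last checks:**
- **Positions:** The wrist camera put the boards within about 1.5 mm of the base centre and the eraser within about 1.5 mm. The yaws agreed within about 0.01 rad.
- **Pile:** In the side and scene pictures the pile looks flush, with no loose white board left.
- **Fixed cameras:** Their fits differed from the wrist camera's by 2–4 mm. I used the wrist camera's.

**What disagreed:** The finger tips turned out to be about 34 mm behind the reported tool point. My first cap press therefore stopped short without touching, and I set all heights by contact and by the camera pictures instead. The networks also missed a board now and then, and I repeated the look when that happened.

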